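# Clamp a bearing cartridge into its pedestal

### The arm

A 6-joint arm with a two-finger parallel gripper is mounted at the origin on the work surface. World frame = base frame: x ahead of the robot, y to its left, z up, the work surface at z = 0. Lengths are in m, angles in rad, forces in N, time in s.
With the tool pointing down it reaches from about 0.375 to 0.9 m from the base axis. Payload 3.1 kg.
Tool frame: the origin (TCP) lies on the centre line of the jaws, within the pads' length; the fingertips stand 25 mm ahead of it and the grasp point (between the pads) lies 6 mm ahead of it (manip.tips_ahead is the distance from the TCP to the fingertips, in m); z points along the fingers, y is the direction in which the jaws open and shut (so a half turn about z gives the same grasp; the last joint's range is limited). The gripper opens to 85 mm and grips with 20 to 120 N. Pads are 22 mm wide; open, the fingers measure 114 mm over their backs; the gripper's body (76 mm by 85 mm) begins 54 mm behind the grasp point. The pads swing forward as they close: fully open they stand 13 mm farther back than shut.
Start: joints at [1.012, 0.527, 1.433, -0, 1.181, -0.178], TCP at [0.232, 0.58, 0.256] pointing down, gripper open.
Joint ranges: [-3.08, 3.08], [-0.75, 2.2], [0.22, 2.44], [-1.43, 4.57], [0, 2.65], [-2.85, 2.85]. Speed limits (rad/s): [2.79, 2.79, 3.14, 3.14, 3.14, 3.14].

### API

Orientations are given as a unit quaternion [x, y, z, w].
In Python, from station import manip gives the robot as it stands.
- The arm moves only by the tool play_rows, never from a script. Its argument "steps" is a list that holds one entry, the list of rows, each a list of 6 numbers: the shift along the tool's x, y, z in m, then the turn, a rotation vector about the tool's x, y, z in degrees. In form: [[[x, y, z, rx, ry, rz], ...]]. A call has 1 to 10 rows; each row shifts and turns the commanded pose from where the row before left it, along the tool's axes as they then stand; what a row does not reach is not made up. A row lasts 1/8 s, in which the tool goes at most 62.5 mm and 10.7 degrees, less where a joint would pass 70% of its speed; a pose out of reach is approached as far as the arm can. A call is refused whole if a number of a shift passes 0.0625 or a number of a turn 10.7, either way. A call with a gripper value outside its range is refused whole. "fingers" is the opening, from 0 (shut) to 1 (fully open), set as the call begins (left out, the last holds). The fingers move at their own pace and stop on an object; "squeeze" is the grip in N (left out, the last holds). Time passes only in rows, so rows that do not move let the fingers close. It gives the time, the measured TCP pose, the force and the opening at its end, in the units of the state.
- manip.sense(): the state, without advancing time (a new reading comes with each control period).
- manip.snapshot(name): name is "scene" or "top" or "wrist"; returns a dict with "img" (400x640x3 uint8, red, green, blue), "K" (3x3 intrinsics, pixels), "world_from_camera" (4x4, takes a point from camera to world coordinates). Camera axes: x right, y down, z forward; pixel columns grow to the right and rows downward; lengths in m; the calibration is good to about 2 mm. A picture is of the moment at which its call begins. There is no depth.
- manip.sign_off(): hands the job in, once; it reports no verdict.
Trained networks look in a picture, given as the dict that the camera call returned (one of the last four; its "shot" number tells which), for a name from the list of things; names that differ only in an ending like _2 or _b are one class to them, and where a whole thing is asked for, a point or a joint stands for the part that bears it (a point fixed in the world has none). Each returns a list of dicts, best first, with "score" (0 to 1); they miss things now and then, are a little off and sometimes report something else, mostly with a low value. They report only what shows in the picture. A call takes as long as a camera call. They do not tell look-alikes from the thing itself.
- manip.regions_of(label, picture): "pixels" (400x640 bool, what is visible of it) and "rect" ([left, top, right, bottom] in pixels, round what is visible of it).
- manip.pinpoint(label, picture): "point" ([column, row] in pixels: a listed point, or the origin of a listed thing).
The state is a dict: "t": time; "q": joint angles; "qd": joint speeds; "tau": joint torques, N m; "tcp_pos": TCP position; "tool_rot": TCP orientation; "force": force on the tool from outside, world axes, zero at the start; "ft_torque": the same for the moment, N m; "finger_gap": opening from 0.0 (shut) to 1.0 (fully open).
Only numpy, scipy, OpenCV 4.12 (cv2) and the standard library are available. Lean on these libraries where they do the work, as an engineer would, in place of code of your own. Each camera call takes 0.05 s, during which the arm holds its last target.

### The job

Set the bearing cartridge upright into the pocket of the pedestal without jamming it, so that it stands on the stiff seat, and let go of it. Then swing the hinged clamp over and press on its bar until the clamp - not your hand on the cartridge - has driven the cartridge fully home; stop as soon as you feel it bottom, do not crush it, leave the clamp down and let go. Leave the other things on the table where they are.

Things in the scene. Friction and masses are not known exactly. Their poses are not given: they have to be found in the camera images.
- cartridge: bearing cartridge: plain aluminium block 60 (its x) x 44 (its y) x 45 high (its z), 0.2 to 0.4 kg, with a dark bearing face on each of its two small (44 mm wide) ends. Origin: centre of the underside. Stands upright on the table at the start. It fits the pocket either way round (half turn).
- cradle: rectangular aluminium pocket on the fixed pedestal. Origin: on the table under the pocket's centre; z up, x along the pocket's length and towards the clamp's hinge. Pocket 62.4 (x) x 46.4 (y): 1.2 mm play on every side. Walls 9 thick. The base plate below spans x = -62 to 88, y = +-60, 12 thick; two hinge posts at x = 48 to 68, y = +-16 to 26, reach up to 113.
- rim (a point): middle of the pocket's mouth, level with its wall tops, 54 above the table. In the pocket lies a stiff seat plate, its top 40 above the table at the start: a cartridge put on it has its top at 85, 31 above the rim. The seat slides down only against about 18 N of friction and stays where pushed; a hand must not push it (more than 4 mm), nor jam the cartridge in the pocket (over 30 N).
- ledge (a point): middle of the pocket at the height of the solid ledges on which the cartridge's underside lies when fully home: 30 above the table, 10 lower than when just put in.
- hinge (a point): pivot of the hinged steel clamp arm, 20 wide, 12 thick, with a black cross bar at its free end. The point lies mid-arm on the hinge axis, which lies at x = +55, z = 105 (mm) in the cradle's frame, along the cradle's y. The point turns with the arm, which extends along the point's -x. Through the spindle it must not press the cartridge with more than 60 N (about 24 N at the bar).
- spindle_root (a point): on the arm's centre line 55 from the hinge. Here a rubber-tipped spindle (ball 18 across) sticks out under the arm and presses the middle of the cartridge's top. It is set to stick out by an unknown amount, its end 19 to 41 below the centre line, so the angle at which the cartridge is home is not known beforehand: it must be felt.
- clamp_grip (a point): centre of the clamp's black cross bar: round, 22 in diameter, 80 long, parallel to the hinge axis, 140 from it. While the seat is sliding down, the push at the bar, square to the arm, is about 5 to 10 N; it rises steeply once the cartridge is home.
- clamp (a joint): clamp angle, rad: 0 = arm level, bar beyond the pocket on the side away from the hinge; grows as it swings up and back (pi/2 upright, stop at 2.6). Starts open at 2.25 to 2.55. Stiff hinge (0.28 N m): it stays where left. With the cartridge home it reads about -0.22 to +0.22, depending on the spindle; the spindle meets a just-placed cartridge about 0.18 higher.
- sleeve: white plastic coupling sleeve standing on end, 56 in diameter, 45 high, with a dark ring and steel disc on its top. Origin: centre of underside. To be left alone.
- star_knob: black star-shaped hand knob, about 46 across, 30 high. Origin: centre of underside. To be left alone.
- wrench: steel wrench, 160 long, lying flat along its x. To be left alone.
Mind the look-alikes: they are no part of the job. What is shaped like the cartridge but blue is not meant.

How it is judged:
On the way, in this order (a step that is already met when the one before it is completed fails the run):
1. the cartridge stands upright in the pocket on the seat, released, the clamp still open (x of cartridge in the frame of cradle between -0.004 and 0.004 m and y of cartridge in the frame of cradle between -0.004 and 0.004 m and angle between the x axis of cartridge and the x axis of cradle, either way round below 0.09 rad and angle between cartridge's own z axis and vertical below 0.06 rad and z of cartridge in the frame of cradle between 0.036 and 0.0425 m and contact force between each of the arm, the fingers and cartridge below 0.1 N and value of joint clamp above 0.5 rad), for 0.2 s.
2. the clamp has been swung over and has driven the cartridge home (z of cartridge in the frame of cradle below 0.0318 m and angle between the x axis of cartridge and the x axis of cradle, either way round below 0.09 rad and value of joint clamp below 0.27 rad), for 0.1 s.
At the end, for the whole second after the job is handed in: The cartridge is upright (within 0.06 rad) in the pocket, in line with it (0.09 rad, 4 mm), its underside less than 31.8 mm above the table (home is 30), at rest; the clamp is down (joint below 0.27 rad); sleeve, knob and wrench are within 30 mm of where they were (all of step 2 and x of cartridge in the frame of cradle between -0.004 and 0.004 m and y of cartridge in the frame of cradle between -0.004 and 0.004 m and angle between cartridge's own z axis and vertical below 0.06 rad and linear speed of cartridge below 0.02 m/s and distance of each of sleeve, star_knob, wrench from where it was at the start of the episode below 0.03 m); the robot touches nothing.
It fails at once if the cartridge was pushed in by hand: seat down more than 4 mm with the clamp still open (joint over 0.5) (x of cartridge in the frame of cradle between -0.004 and 0.004 m and y of cartridge in the frame of cradle between -0.004 and 0.004 m and z of cartridge in the frame of cradle below 0.036 m and value of joint clamp above 0.5 rad).
It fails at once if the cartridge was jammed against the pocket with more than 30 N (clamp open) (contact force between cartridge and cradle above 30 N and value of joint clamp above 0.5 rad).
It fails at once if the clamp pressed the cartridge with more than 60 N (contact force between clamp and cartridge above 60 N).
It fails at once if the sleeve, star knob or wrench was moved more than 30 mm (distance of any of sleeve, star_knob, wrench from where it was at the start of the episode above 0.03 m).
It also fails if it takes over 72 s, if anything falls off the work surface, if the arm or the gripper's body presses on something with over 40 N, if the wrist force passes 120 N, or if a joint passes its speed limit or range.

## Working session

There is one attempt and no reset: what is moved stays moved. The work goes in short steps, Python scripts to look and compute and a tool call to move; the robot and the scene stay as the last step left them, time stands still between calls to the robot, and variables do not carry over. Pictures are saved under pics/ and viewed, and the job is handed in when it is done.

Besides the shell and the picture viewer there is one more tool, called as name(argument=value, ...), one argument or row to a line, values as JSON. play_rows: Moves the arm, as the interface text tells. Its arguments: {"type":"object","properties":{"steps":{"type":"array"},"fingers":{"type":"number"},"squeeze":{"type":"number"}},"required":["steps"]}

```bash
ls; mkdir -p pics
python3 - <<'E'
from station import manip
import cv2
s=manip.sense(); print(s)
for n in("scene","top","wrist"):
    p=manip.snapshot(n); cv2.imwrite(f"pics/{n}0.png",p["img"][:,:,::-1]); print(n,p["shot"],p["K"].tolist(),p["world_from_camera"].round(4).tolist())
E
```

```text
pics
{'t': 0.0, 'q': array([ 1.01245431e+00,  5.28493678e-01,  1.43391523e+00,  3.67930500e-05,
        1.18137564e+00, -1.78515361e-01]), 'qd': array([ 9.53618747e-04,  4.85637057e-04, -6.80312487e-04, -3.09208638e-04,
       -1.26923307e-03,  3.48608689e-05]), 'tau': array([-1.18704207e-03, -4.42355311e+01, -1.78027493e+01, -3.56598684e-04,
        8.31738173e-03, -1.10486798e-06]), 'tcp_pos': array([0.23134129, 0.57989615, 0.25531253]), 'tool_rot': array([ 1.88780547e-01,  9.82018688e-01, -1.01627671e-03, -4.10575478e-04]), 'force': array([0.08421118, 0.07677784, 0.37652395]), 'ft_torque': array([0.04444659, 0.02945412, 0.01867439]), 'finger_gap': 0.9979668875894662}
scene 1 [[485.8640561828014, 0.0, 318.343694765121], [0.0, 485.8640561828014, 205.45232792880913], [0.0, 0.0, 1.0]] [[-0.3841, 0.6767, -0.6281, 1.2047], [0.9232, 0.2899, -0.2522, 0.1875], [0.0114, -0.6767, -0.7361, 0.8561], [0.0, 0.0, 0.0, 1.0]]
top 2 [[395.63885383376254, 0.0, 322.11070846032527], [0.0, 395.63885383376254, 199.62287363421504], [0.0, 0.0, 1.0]] [[-0.0029, -0.9947, 0.1023, 0.47], [-0.9996, -0.0, -0.0287, -0.0909], [0.0286, -0.1024, -0.9943, 0.9724], [0.0, 0.0, 0.0, 1.0]]
wrist 3 [[326.1526395339035, 0.0, 317.2012738963812], [0.0, 326.1526395339035, 202.95022060511477], [0.0, 0.0, 1.0]] [[0.3716, 0.8778, 0.3024, 0.1523], [0.9284, -0.3505, -0.1235, 0.6112], [-0.0024, 0.3266, -0.9452, 0.3737], [0.0, 0.0, 0.0, 1.0]]
```

View pics/scene0.png

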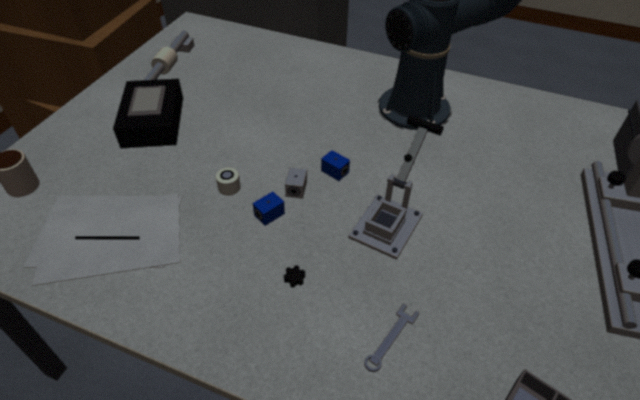

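View pics/top0.png

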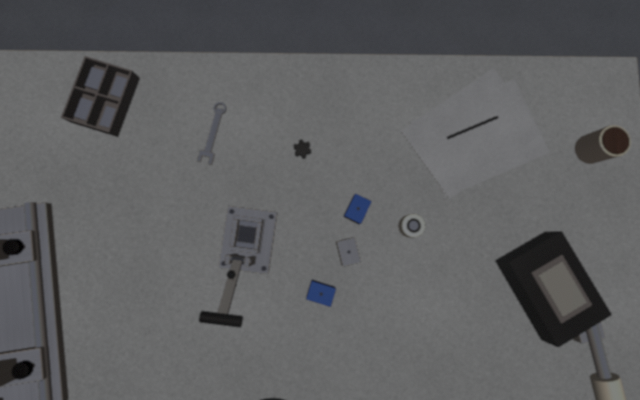

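View pics/wrist0.png

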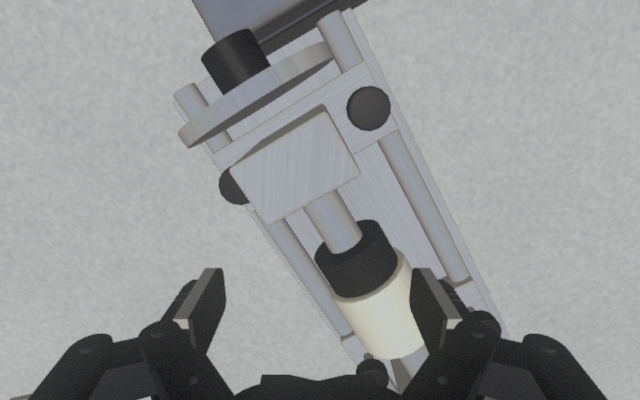

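Scene: the aluminium block is at top (348,251) and scene (296,182). Possible confusions are the blue blocks at top (357,208) and (321,293), and the sleeve at top (411,226). I choose the grey block. Next I measure and take a close crop.

```bash
cat > h.py <<'E'
from station import manip
import numpy as np, cv2
from scipy.spatial.transform import Rotation as R
def ray(p,px):
    d=np.linalg.inv(p["K"])@[px[0],px[1],1]; T=p["world_from_camera"]; return T[:3,3],T[:3,:3]@d
def at(p,px,z):
    o,d=ray(p,px); return o+d*(z-o[2])/d[2]
def proj(p,X):
    T=np.linalg.inv(p["world_from_camera"]); c=T[:3,:3]@np.asarray(X)+T[:3,3]; u=p["K"]@c; return u[:2]/u[2]
def tri(pp):
    A=np.zeros((3,3));b=np.zeros(3)
    for p,px in pp:
        o,d=ray(p,px); d=d/np.linalg.norm(d); M=np.eye(3)-np.outer(d,d); A+=M;b+=M@o
    return np.linalg.solve(A,b)
def pose():
    s=manip.sense(); return s["tcp_pos"],R.from_quat(s["tool_rot"])
E
python3 - <<'E'
from h import *
H=dict(cartridge=0,cradle=0,rim=.054,ledge=.03,hinge=.105,sleeve=0,star_knob=0,wrench=0,spindle_root=None,clamp_grip=None)
P={n:manip.snapshot(n) for n in("top","scene")}
for l,z in H.items():
    pts={}
    for n,p in P.items():
        r=manip.pinpoint(l,p); 
        for k in r[:4]: print(l,n,np.round(k["point"],1),round(k["score"],2), at(p,k["point"],z).round(4) if z is not None else "")
        if r: pts[n]=r[0]["point"]
    if len(pts)==2: print("   tri",tri([(P[n],pts[n]) for n in pts]).round(4))
p=P["top"]
print(manip.regions_of("cartridge",p)[0]["rect"])
c=cv2.resize(p["img"][190:320,190:430],None,fx=3.3,fy=3.3,interpolation=cv2.INTER_CUBIC); cv2.imwrite("pics/crop1.png",c[:,:,::-1])
p=P["scene"]
c=cv2.resize(p["img"][100:280,240:450],None,fx=3.3,fy=3.3,interpolation=cv2.INTER_CUBIC); cv2.imwrite("pics/crop2.png",c[:,:,::-1])
E
```

```text
cartridge top [358.1 212.2] 0.61 [ 0.5388 -0.2079  0.    ]
cartridge top [324.8 290.4] 0.61 [ 0.3497 -0.1249  0.    ]
cartridge scene [269.4 214.9] 0.91 [ 0.5473 -0.1999  0.    ]
cartridge scene [292.7 189.1] 0.88 [ 0.4486 -0.185   0.    ]
cartridge scene [335.4 171.3] 0.6 [ 0.3474 -0.1113  0.    ]
cartridge scene [295.1 280.9] 0.47 [ 0.6915 -0.0681  0.    ]
   tri [ 0.5389 -0.2073 -0.0118]
cradle top [249.4 234.7] 0.75 [0.4841 0.0584 0.    ]
cradle scene [384.5 229.2] 0.97 [0.4828 0.0622 0.    ]
cradle scene [292.7 278. ] 0.74 [ 0.6869 -0.0758  0.    ]
   tri [ 4.835e-01  6.040e-02 -2.000e-04]
rim top [246.5 232.3] 0.64 [0.4889 0.0569 0.054 ]
rim top [409.3 227.3] 0.25 [ 0.4996 -0.3208  0.054 ]
rim scene [386.9 213.1] 0.74 [0.4818 0.0612 0.054 ]
   tri [0.4878 0.0591 0.0591]
ledge top [246.6 236.7] 0.57 [0.479  0.0603 0.03  ]
ledge scene [383.  226.1] 0.72 [0.5008 0.0609 0.03  ]
ledge scene [231.8 186.8] 0.55 [ 0.5254 -0.3087  0.03  ]
   tri [0.4804 0.0606 0.0079]
hinge top [240.8 261.6] 0.69 [0.4248 0.0599 0.105 ]
hinge top [212.1 131.3] 0.21 [0.7122 0.1286 0.105 ]
hinge scene [400
[... 203 characters left out ...]
79 -0.0016]
star_knob top [302.6 151.6] 0.64 [ 0.6907 -0.0706  0.    ]
star_knob top [211.3 131.3] 0.2 [0.7415 0.1572 0.    ]
star_knob scene [295.2 282.6] 0.54 [ 0.6952 -0.0662  0.    ]
star_knob scene [229.8 186.3] 0.45 [ 0.5011 -0.3321  0.    ]
   tri [ 0.6918 -0.0693 -0.0065]
wrench top [213.5 130.2] 0.57 [0.7443 0.1518 0.    ]
wrench scene [389.2 337.1] 0.87 [0.7376 0.1511 0.    ]
wrench scene [385.3 213.3] 0.19 [0.4352 0.0494 0.    ]
wrench scene [386.4 223.7] 0.17 [0.4652 0.0613 0.    ]
   tri [0.742  0.1507 0.0074]
spindle_root top [228.7 280.7] 0.67 
spindle_root scene [405.1 161.3] 0.71 
   tri [0.39   0.0719 0.1368]
clamp_grip scene [422.4 122.8] 0.88 
[307.7, 277.7, 336.2, 309.1]
```

View pics/crop1.png

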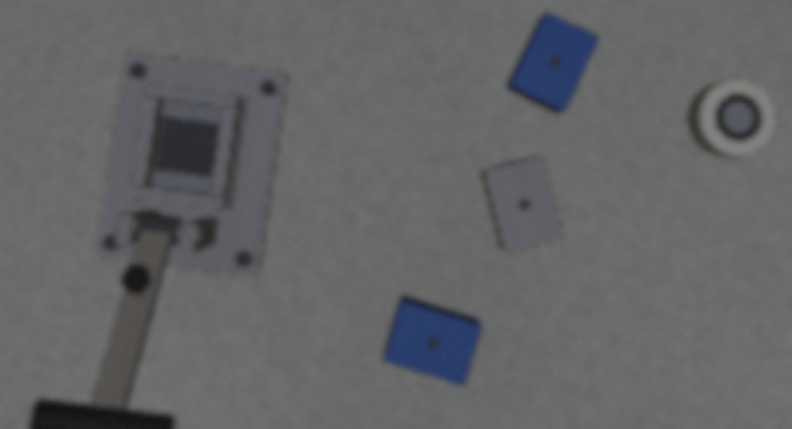

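View pics/crop2.png

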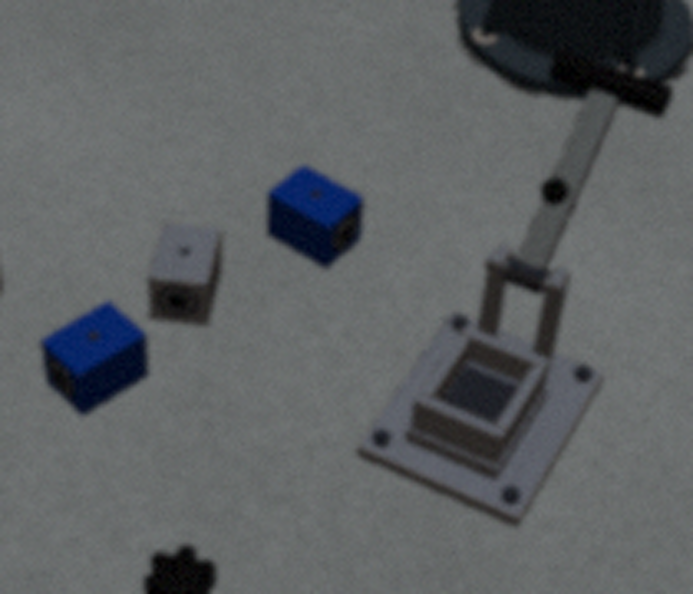

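The grey block (scene (296,182), top (348,251)) is the cartridge: bare aluminium with dark end faces, while the other two blocks are blue. Next is a row planner, then a move over the cradle to look from the wrist.

```bash
cat >> h.py <<'E'
def down(yaw):  # tool z down, tool x at yaw (deg)
    y=np.radians(yaw); x=np.array([np.cos(y),np.sin(y),0]); z=np.array([0,0,-1.]); return R.from_matrix(np.c_[x,np.cross(z,x),z])
def rows(way,start=None,dec=4):
    """way: list of (pos, Rotation, n). start (pos,R). prints tool rows"""
    p,r=start if start else pose(); out=[]
    for (P,Q,n) in way:
        p0=p.copy();
        for i in range(n):
            k=n-i
            d=r.inv().apply((np.array(P)-p)/k).round(dec)
            w=np.degrees((r.inv()*Q).as_rotvec())/k; w=w.round(1)
            out.append([*d,*w]); p=p+r.apply(d); r=r*R.from_rotvec(w,degrees=True)
    for i in range(0,len(out),10):
        print("[["+",".join("["+",".join(f"{v:g}" for v in o)+"]" for o in out[i:i+10])+"]]")
    a=np.abs(out); print("max",a[:,:3].max(),a[:,3:].max(),"end",p.round(4),r.as_quat().round(4)); return p,r
E
python3 - <<'E'
from h import *
print(manip.tips_ahead)
rows([([.40,.44,.30],down(108),5),([.50,.22,.30],down(50),6),([.48,.06,.28],down(-8),6)])
E
```

```text
0.025
[[[-0.0417,-0.0136,-0.0087,-0,0,10],[-0.0434,-0.0062,-0.0087,-0,0,10.1],[-0.0438,0.0016,-0.0088,-0,0,10],[-0.0429,0.0091,-0.0087,-0,0,10.1],[-0.0406,0.0165,-0.0088,-0,0,10],[-0.04,0.0045,0,-0,0,9.7],[-0.0387,0.0112,0,0,0,9.7],[-0.0363,0.0175,0,0,0,9.7],[-0.0328,0.0234,0,0,0,9.6],[-0.0284,0.0285,0,0,0,9.7]]]
[[[-0.0232,0.033,0,0,0,9.6],[-0.0226,0.0146,0.0033,0,0,9.7],[-0.0198,0.0182,0.0033,0,0,9.7],[-0.0165,0.0212,0.0034,0,0,9.7],[-0.0126,0.0237,0.0033,0,0,9.6],[-0.0085,0.0255,0.0034,0,0,9.7],[-0.0042,0.0265,0.0033,0,0,9.6]]]
max 0.0438 10.1 end [0.48 0.06 0.28] [ 0.9976 -0.0694 -0.      0.    ]
```

play_rows(
  steps=[
    [[-0.042,-0.014,-0.009,0,0,10],[-0.043,-0.006,-0.009,0,0,10],[-0.044,0.002,-0.009,0,0,10],[-0.043,0.009,-0.009,0,0,10],[-0.041,0.016,-0.009,0,0,10],[-0.04,0.004,0,0,0,9.7],[-0.039,0.011,0,0,0,9.7],[-0.036,0.018,0,0,0,9.7],[-0.033,0.023,0,0,0,9.7],[-0.028,0.028,0,0,0,9.7]],
  ],
  fingers=1,
)

```text
t: 2.55
tcp_pos: [0.4837, 0.2555, 0.3015]
tool_rot: [0.869, 0.496, 0.0, 0.0]
force: [1.2, -0.5, -0.3]
finger_gap: 1.0
```

play_rows(
  steps=[
    [[-0.023,0.033,0,0,0,9.6],[-0.023,0.015,0.003,0,0,9.7],[-0.02,0.018,0.003,0,0,9.7],[-0.0165,0.021,0.003,0,0,9.7],[-0.0125,0.024,0.003,0,0,9.6],[-0.0085,0.0255,0.003,0,0,9.7],[-0.004,0.0265,0.003,0,0,9.6]],
  ],
)

```text
t: 3.42
tcp_pos: [0.4803, 0.0588, 0.2834]
tool_rot: [0.997, -0.071, 0.0, 0.0]
force: [0.5, 0.1, -0.0]
finger_gap: 1.001
```

Run:
```python
from h import *
s=manip.sense(); print(s["t"],s["tcp_pos"].round(4),s["tool_rot"].round(4),s["q"].round(2))
p=manip.snapshot("wrist"); cv2.imwrite("pics/wrist1.png",p["img"][:,:,::-1])
for l,z in dict(rim=.054,ledge=.03,cradle=0,hinge=.105).items():
    for k in manip.pinpoint(l,p)[:2]: print(l,k["score"],np.round(k["point"],1),at(p,k["point"],z).round(4))
print(p["world_from_camera"].round(4).tolist())
```

```text
3.425 [0.4803 0.0588 0.2834] [ 9.975e-01 -7.130e-02  3.000e-04  0.000e+00] [-0.11  0.3   1.74 -0.    1.1   1.6 ]
rim 0.98 [312.8 169.6] [0.4827 0.0628 0.054 ]
cradle 0.74 [319.2 154.7] [0.4877 0.0547 0.    ]
hinge 0.75 [317.  231.4] [0.4319 0.0656 0.105 ]
[[-0.1432, -0.9351, -0.3241, 0.5632], [-0.9897, 0.1354, 0.0466, 0.0465], [0.0003, 0.3274, -0.9449, 0.4017], [0.0, 0.0, 0.0, 1.0]]
```

View pics/wrist1.png

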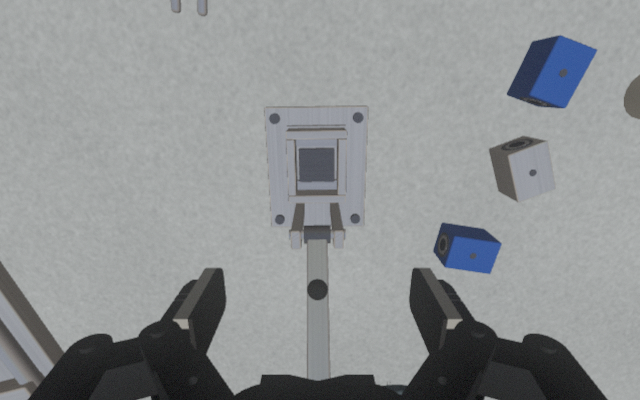

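The wrist view shows the pocket at about (317,165), the hinge posts at (297-340,235), the clamp arm running down the image, and the grey cartridge at (522,168). I'll enlarge the pocket and fit its corners.

Run:
```python
import cv2
i=cv2.imread("pics/wrist1.png"); 
c=cv2.resize(i[95:250,250:385],None,fx=4,fy=3.8,interpolation=cv2.INTER_CUBIC)
c=cv2.resize(i[95:240,255:385],None,fx=4.1,fy=4.1,interpolation=cv2.INTER_CUBIC);cv2.imwrite("pics/crop3.png",cv2.convertScaleAbs(c,alpha=1.2))
c=cv2.resize(i[125:210,480:565],None,fx=6,fy=6,interpolation=cv2.INTER_CUBIC);cv2.imwrite("pics/crop4.png",c)
```

```text
(no output)
```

View pics/crop3.png

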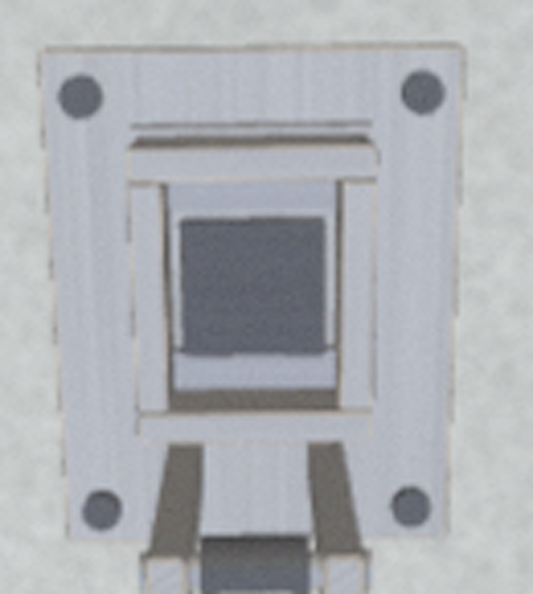

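View pics/crop4.png

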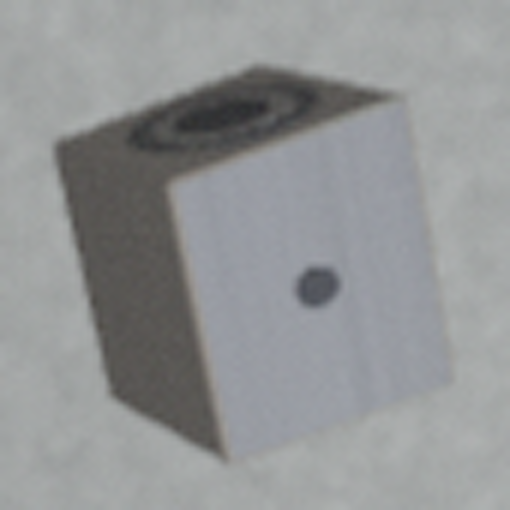

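```bash
cat > fit1.py <<'E'
from h import *
from scipy.optimize import least_squares
def fit(p,px,off,f,P,x0,tilt=False):
    px=np.array(px,float); px=(px+.5)/f-.5+np.array(off); P=np.array(P)/1000.
    def X(v): c,s=np.cos(v[2]),np.sin(v[2]); return np.c_[v[0]+c*P[:,0]-s*P[:,1],v[1]+s*P[:,0]+c*P[:,1],P[:,2]]
    g=lambda v:np.concatenate([proj(p,q)-u for q,u in zip(X(v),px)])
    r=least_squares(g,x0,loss='soft_l1'); print(r.x[:2].round(4),np.degrees(r.x[2]).round(2)); print(g(r.x).reshape(-1,2).round(1).tolist()); return r.x
E
python3 - <<'E'
from fit1 import *
p=manip.snapshot("wrist")
a=[(163,182),(341,180),(168,410),(340,410),(130,146),(376,146),(138,437),(372,437),(42,50),(463,46),(70,538),(445,540)]
A=[(-31.2,-23.2,54),(-31.2,23.2,54),(31.2,-23.2,54),(31.2,23.2,54),(-40.2,-32.2,54),(-40.2,32.2,54),(40.2,-32.2,54),(40.2,32.2,54),(-62,-60,12),(-62,60,12),(88,-60,12),(88,60,12)]
fit(p,a,(255,95),4.1,A,[.48,.06,3.0])
fit(p,a[:8],(255,95),4.1,A[:8],[.48,.06,3.0])
fit(p,a[8:],(255,95),4.1,A[8:],[.48,.06,3.0])
# cartridge: x along long; image
c=[(172,183),(400,98),(228,460),(452,382),(318,287)]
C=[(30,22,45),(30,-22,45),(-30,22,45),(-30,-22,45),(0,0,45)]
fit(p,c,(480,125),6,C,[.45,-.19,.2])
s=manip.sense(); print(s["tcp_pos"],s["tool_rot"])
E
```

```text
[0.4848 0.0599] 172.57
[[-0.1, -0.4], [0.4, -0.3], [0.4, 0.2], [-0.1, -0.0], [-0.9, -0.3], [0.6, -0.7], [-0.1, 1.3], [-0.0, 0.9], [-1.0, -0.3], [1.0, -0.1], [-0.8, 1.1], [0.2, -0.0]]
[0.4847 0.06  ] 172.51
[[-0.1, -0.5], [0.4, -0.2], [0.3, 0.2], [-0.2, 0.0], [-0.9, -0.3], [0.6, -0.7], [-0.1, 1.3], [-0.1, 1.0]]
[0.4848 0.0597] 172.57
[[-0.8, -0.3], [1.2, -0.1], [-0.6, 1.0], [0.4, -0.0]]
[ 0.4444 -0.1783] 14.33
[[-1.3, -0.2], [1.2, -1.2], [-0.2, 1.4], [1.1, 0.6], [-0.6, -0.2]]
[0.48060863 0.06029637 0.28351836] [ 9.97713380e-01 -6.75862855e-02  2.55963825e-04 -2.01914739e-04]
```

Run:
```python
from h import *
rows([([.4444,-.1783,.22],down(14.3),6)])
```

```text
[[[-0.0006,0.0402,0.0106,-0,-0,-3.7],[-0.0032,0.0401,0.0106,-0,-0,-3.7],[-0.0058,0.0398,0.0106,-0,-0,-3.7],[-0.0084,0.0394,0.0105,-0,-0,-3.7],[-0.0109,0.0387,0.0106,-0,-0,-3.6],[-0.0133,0.038,0.0105,-0,-0,-3.7]]]
max 0.0402 3.7 end [ 0.4444 -0.1783  0.22  ] [ 9.922e-01  1.249e-01  3.000e-04 -1.000e-04]
```

play_rows(
  steps=[
    [[-0.0005,0.04,0.0106,0,0,-3.7],[-0.003,0.04,0.0106,0,0,-3.7],[-0.006,0.04,0.0106,0,0,-3.7],[-0.0085,0.0395,0.0105,0,0,-3.7],[-0.011,0.0387,0.0106,0,0,-3.6],[-0.0133,0.038,0.0105,0,0,-3.7],[0,0,0,0,0,0]],
  ],
)

```text
t: 4.6
tcp_pos: [0.444, -0.1806, 0.2194]
tool_rot: [0.992, 0.123, 0.0, 0.0]
force: [0.2, 0.1, -0.2]
finger_gap: 1.0
```

Run:
```python
from h import *
p=manip.snapshot("wrist"); i=p["img"][:,:,::-1]; cv2.imwrite("pics/wrist2.png",i)
s=manip.sense(); print(s["tcp_pos"].round(4),s["tool_rot"].round(4))
c=proj(p,[.4444,-.1783,.045]); print(c); u,v=int(c[0])-60,int(c[1])-60; print(u,v)
cv2.imwrite("pics/crop5.png",cv2.resize(i[v:v+120,u:u+120],None,fx=5,fy=5,interpolation=cv2.INTER_CUBIC))
```

```text
[ 0.4439 -0.1792  0.2197] [ 9.924e-01  1.234e-01 -0.000e+00 -4.000e-04]
[314.73217021 183.86171328]
254 123
```

View pics/crop5.png

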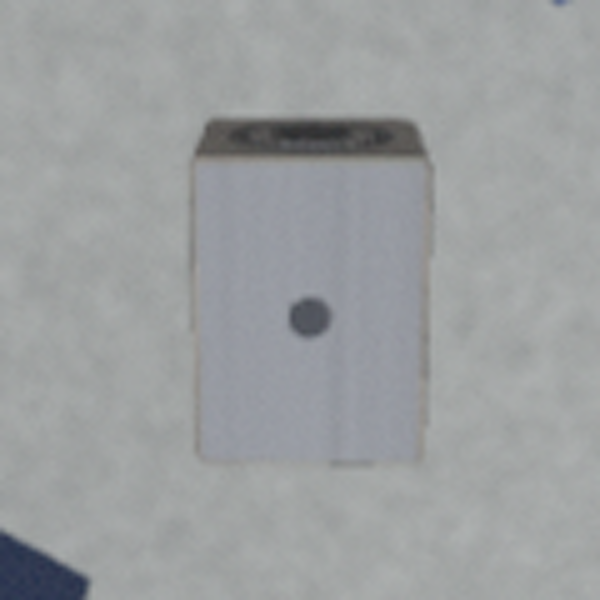

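View pics/wrist2.png

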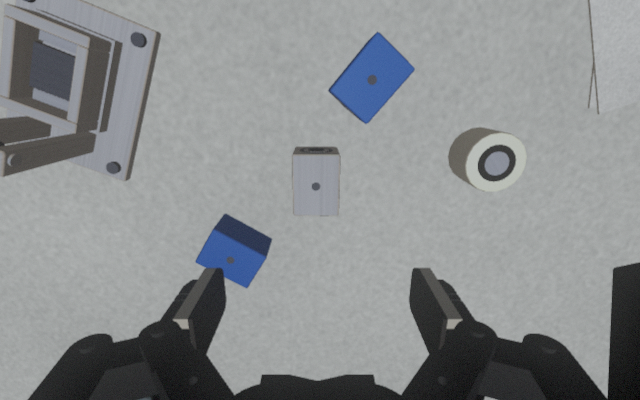

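The wrist view has the grey cartridge at (316,184), lined up with the image. The blue blocks are clear of it at (372,78) and (233,250).

Run:
```python
from fit1 import *
p=manip.snapshot("wrist")
c=[(195,157),(429,156),(199,462),(423,463),(310,317)]
C=[(30,22,45),(30,-22,45),(-30,22,45),(-30,-22,45),(0,0,45)]
x=fit(p,c,(254,123),5,C,[.444,-.178,.25])
yaw=np.degrees(x[2])
s=manip.sense();print(s["tcp_pos"].round(4),s["tool_rot"].round(4))
rows([([x[0],x[1],.12],down(yaw),3),([x[0],x[1],.046],down(yaw),4)])
```

```text
[ 0.4427 -0.1781] 14.03
[[-1.2, -0.4], [0.8, -0.1], [-0.4, 0.6], [0.4, 0.4], [0.2, -0.4]]
[ 0.4438 -0.1783  0.2199] [ 9.923e-01  1.239e-01 -1.000e-04 -4.000e-04]
[[[-0.0003,-0.0001,0.0333,-0,0,0.1],[-0.0004,-0.0002,0.0333,-0,0,0.1],[-0.0003,-0.0001,0.0333,-0.1,0,0],[-0,-0,0.0185,0,0,0],[-0,-0,0.0185,0,0,0],[-0,-0.0001,0.0185,0,0,0],[-0,-0,0.0185,0,0,0]]]
max 0.0333 0.1 end [ 0.4427 -0.1781  0.046 ] [9.925e-01 1.222e-01 0.000e+00 4.000e-04]
```

play_rows(
  steps=[
    [[-0.0004,0,0.0333,0,0,0.1],[-0.0003,0,0.0333,0,0,0],[-0.0003,0,0.0333,0,0,0],[0,0,0.0185,0,0,0],[0,0,0.0185,0,0,0],[0,0,0.0185,0,0,0],[0,0,0.0185,0,0,0],[0,0,0,0,0,0]],
  ],
)

```text
t: 5.7
tcp_pos: [0.4426, -0.1774, 0.0455]
tool_rot: [0.992, 0.124, -0.001, -0.001]
force: [-0.3, 0.6, -1.2]
finger_gap: 0.999
```

play_rows(
  steps=[
    [[0,0,0,0,0,0],[0,0,0,0,0,0],[0,0,0,0,0,0],[0,0,0,0,0,0],[0,0,0,0,0,0],[0,0,0,0,0,0],[0,0,0,0,0,0],[0,0,0,0,0,0]],
  ],
  fingers=0,
  squeeze=40,
)

```text
t: 6.7
tcp_pos: [0.4431, -0.1793, 0.047]
tool_rot: [0.992, 0.123, 0.001, 0.0]
force: [1.1, 1.6, 6.6]
finger_gap: 0.509
```

Run:
```python
from h import *
s=manip.sense(); print(s["t"],s["tcp_pos"].round(4),s["tool_rot"].round(4),s["force"].round(1),s["finger_gap"])
p=manip.snapshot("wrist"); i=p["img"][:,:,::-1]; cv2.imwrite("pics/wrist3.png",i)
```

```text
6.7 [ 0.4431 -0.1793  0.047 ] [9.924e-01 1.230e-01 8.000e-04 5.000e-04] [1.1 1.6 6.6] 0.5086606504124299
```

View pics/wrist3.png

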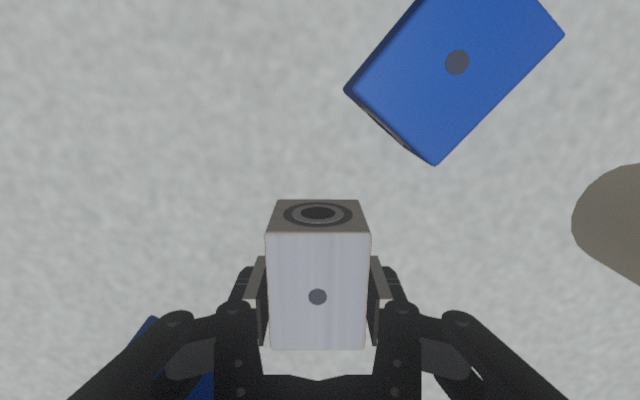

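The cartridge is held between the pads, with its dot at (317,297) and its top face from 264 to 371. I'll measure its pose in the tool frame with the wrist camera.

Run:
```python
from fit1 import *
i=cv2.imread("pics/wrist3.png")
g=i[215:365,250:385]; cv2.imwrite("pics/crop6.png",cv2.resize(g,None,fx=4,fy=4,interpolation=cv2.INTER_CUBIC))
p=manip.snapshot("wrist")
c=[(265,232),(371,231),(270,349),(366,349),(317.3,296.7)]
C=[(30,22,45),(30,-22,45),(-30,22,45),(-30,-22,45),(0,0,45)]
x=fit(p,c,(0,0),1,C,[.444,-.178,.25])
x=fit(p,c,(0,0),1,np.array(C)+[0,0,1.5],[.444,-.178,.25])
t,r=pose(); d=r.inv().apply([x[0]-t[0],x[1]-t[1],0]); print("tool offset",d.round(4)," tool yaw",np.degrees(np.arctan2(*r.as_matrix()[1::-1,0])))
```

```text
[ 0.4431 -0.1796] 14.39
[[-2.4, -0.4], [0.9, 0.0], [0.4, 1.5], [-0.5, 1.0], [0.3, -1.8]]
[ 0.4438 -0.1794] 14.5
[[-3.4, -0.4], [1.4, -0.2], [-0.1, 2.8], [0.1, 2.1], [0.2, -1.2]]
tool offset [0.0006 0.0002 0.    ]  tool yaw 14.126442355829697
```

View pics/crop6.png

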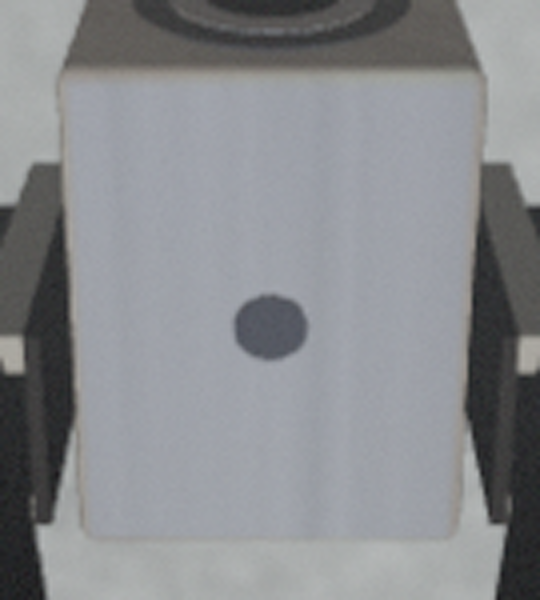

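Run:
```python
from h import *
t,r=pose()
a=rows([([t[0],t[1],.16],down(14.1),4),([.4845,.0600,.160],down(-7.45),7)])
```

```text
[[[0,0,-0.0283,0,-0,0],[0.0001,0,-0.0282,0,-0,0],[0,0.0001,-0.0283,0,-0,0],[0.0001,0,-0.0282,0.1,-0.1,0],[0.0141,-0.0317,0,-0,0,3.1],[0.0123,-0.0324,0,-0,0,3.1],[0.0106,-0.0331,0,-0,0,3.1],[0.0088,-0.0336,0,-0,0,3.1],[0.0069,-0.034,0,-0,0,3.1],[0.0051,-0.0343,0,-0,0,3]]]
[[[0.0032,-0.0345,0.0001,-0,0,3.1]]]
max 0.0345 3.1 end [0.4845 0.06   0.16  ] [ 9.979e-01 -6.520e-02 -3.000e-04 -2.000e-04]
```

play_rows(
  steps=[
    [[0,0,-0.02,0,0,0],[0,0,-0.031,0,0,0],[0,0,-0.031,0,0,0],[0,0,-0.031,0,0,0],[0.014,-0.0315,0,0,0,3.1],[0.0123,-0.0325,0,0,0,3.1],[0.0106,-0.033,0,0,0,3.1],[0.0088,-0.0336,0,0,0,3.1],[0.007,-0.034,0,0,0,3.1],[0.005,-0.0343,0,0,0,3]],
  ],
)

```text
t: 8.05
tcp_pos: [0.4774, 0.0269, 0.1587]
tool_rot: [0.999, -0.039, -0.001, -0.0]
force: [0.8, -0.3, -3.0]
finger_gap: 0.507
```

play_rows(
  steps=[
    [[0.0032,-0.0345,0,0,0,3.1],[0,0,0,0,0,0],[0,0,0,0,0,0]],
  ],
)

```text
t: 8.43
tcp_pos: [0.4832, 0.0597, 0.1587]
tool_rot: [0.998, -0.065, -0.001, 0.0]
force: [-0.4, -0.3, -3.3]
finger_gap: 0.507
```

Run:
```python
from h import *
s=manip.sense(); print(s["t"],s["tcp_pos"].round(4),s["tool_rot"].round(4),s["force"].round(1),s["finger_gap"])
p=manip.snapshot("wrist"); i=p["img"][:,:,::-1]; cv2.imwrite("pics/wrist4.png",i)
p=manip.snapshot("scene"); i=p["img"][90:280,300:480,::-1]; cv2.imwrite("pics/scene4.png",cv2.resize(i,None,fx=3.1,fy=3.1))
s=manip.sense(); print(s["t"],s["tcp_pos"].round(4),s["tool_rot"].round(4),s["force"].round(1),s["finger_gap"])
```

```text
8.425 [0.4832 0.0597 0.1587] [ 9.979e-01 -6.460e-02 -6.000e-04  2.000e-04] [-0.4 -0.3 -3.3] 0.507210290670294
8.525 [0.4834 0.0591 0.1588] [ 9.979e-01 -6.550e-02 -4.000e-04  1.000e-04] [-0.6 -0.  -4.1] 0.5087002834901563
```

View pics/wrist4.png

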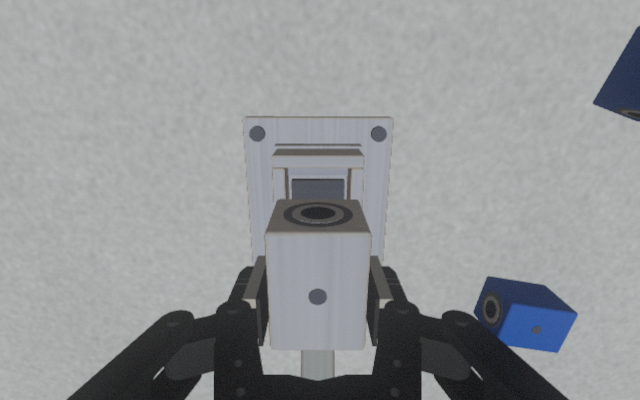

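View pics/scene4.png

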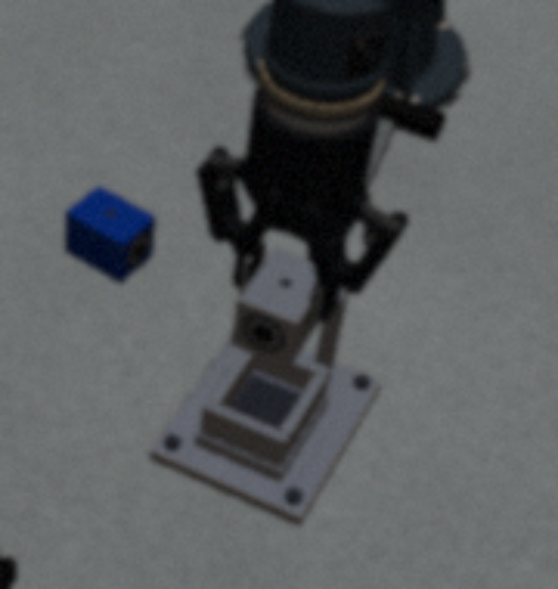

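Wrist view: the cartridge is in hand with its dot at (317,297), over the pocket. The pocket's front wall spans (272-365,155). I'll refit both from this one picture.

Run:
```python
import cv2
i=cv2.imread("pics/wrist4.png")
cv2.imwrite("pics/crop7.png",cv2.resize(i[105:215,235:405],None,fx=4.7,fy=4.7,interpolation=cv2.INTER_CUBIC))
```

```text
(no output)
```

View pics/crop7.png

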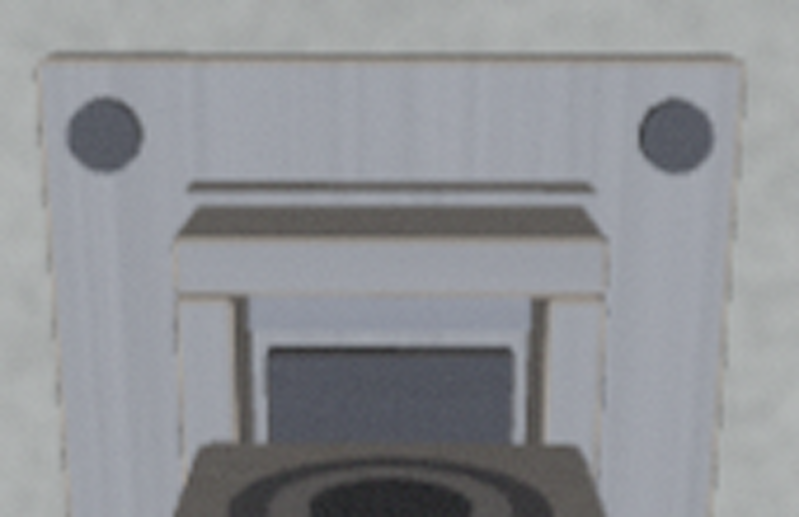

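Run:
```python
from fit1 import *
p=manip.snapshot("wrist"); t,r=pose()
a=[(175,238),(606,238),(234,297),(548,298),(42,60),(742,62)]
A=[(-40.2,-32.2,54),(-40.2,32.2,54),(-31.2,-23.2,54),(-31.2,23.2,54),(-62,-60,12),(-62,60,12)]
x=fit(p,a,(235,105),4.7,A,[.4848,.06,3.01])
x2=fit(p,a[:4],(235,105),4.7,A[:4],[.4848,.06,3.01])
c=[(265,233.3),(371,233),(270.6,349.7),(365.6,349.7),(317.6,296.8)]
h=(t[2]-.002)*1000
C=[(30,22,h),(30,-22,h),(-30,22,h),(-30,-22,h),(0,0,h)]
y=fit(p,c,(0,0),1,C,[.4835,.06,-.13])
print(t, "yaw",np.degrees(np.arctan2(*r.as_matrix()[1::-1,0])))
rc=down(-7.45).inv(); print("pocket-cart in tool",rc.apply([x[0]-y[0],x[1]-y[1],0]).round(4),"pocket-tcp",rc.apply([x[0]-t[0],x[1]-t[1],0]).round(4))
```

```text
[0.4843 0.0582] 172.3
[[-0.8, -0.1], [1.0, 0.1], [0.1, 0.1], [-0.2, 0.1], [-1.9, 0.1], [1.4, 0.0]]
[0.4843 0.0581] 172.37
[[-0.8, -0.1], [1.0, -0.0], [0.1, 0.2], [-0.2, 0.0]]
[0.4828 0.0585] -7.38
[[-2.0, -0.3], [1.3, -0.4], [-0.1, 1.7], [-0.1, 1.4], [0.3, -0.7]]
[0.48357564 0.05896967 0.1589085 ] yaw -7.533356375737885
pocket-cart in tool [0.0015 0.0001 0.    ] pocket-tcp [0.0008 0.0007 0.    ]
```

play_rows(
  steps=[
    [[0.0007,0.0001,0.012,0,0,0],[0.0006,0.0001,0.012,0,0,0],[0,0,0.012,0,0,0],[0,0,0.011,0,0,0],[0,0,0.006,0,0,0],[0,0,0,0,0,0]],
  ],
)

```text
t: 9.32
tcp_pos: [0.4848, 0.0596, 0.1054]
tool_rot: [0.998, -0.065, -0.001, -0.0]
force: [-0.3, 0.2, -3.9]
finger_gap: 0.506
```

Run:
```python
from h import *
p=manip.snapshot("wrist"); i=p["img"][:,:,::-1]; cv2.imwrite("pics/wrist5.png",i[90:370,220:420].repeat(2,0).repeat(2,1))
p=manip.snapshot("scene"); i=p["img"][150:270,330:450,::-1]; cv2.imwrite("pics/scene5.png",cv2.resize(i,None,fx=5,fy=5,interpolation=cv2.INTER_CUBIC))
s=manip.sense(); print(s["t"],s["tcp_pos"].round(4),s["tool_rot"].round(4),s["force"].round(1),s["finger_gap"])
```

```text
9.425 [0.4853 0.0596 0.1061] [ 9.979e-01 -6.500e-02  2.000e-04  0.000e+00] [-1.1 -0.2 -3.5] 0.5055824982329291
```

View pics/wrist5.png

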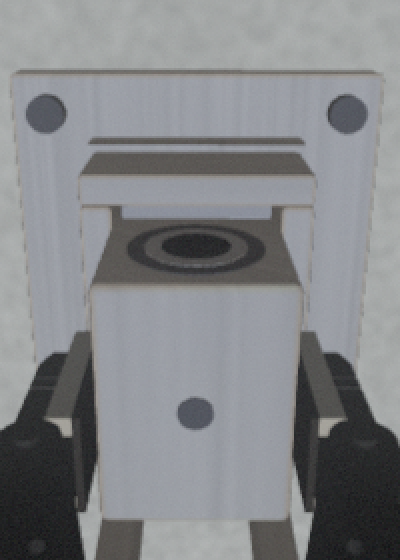

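View pics/scene5.png

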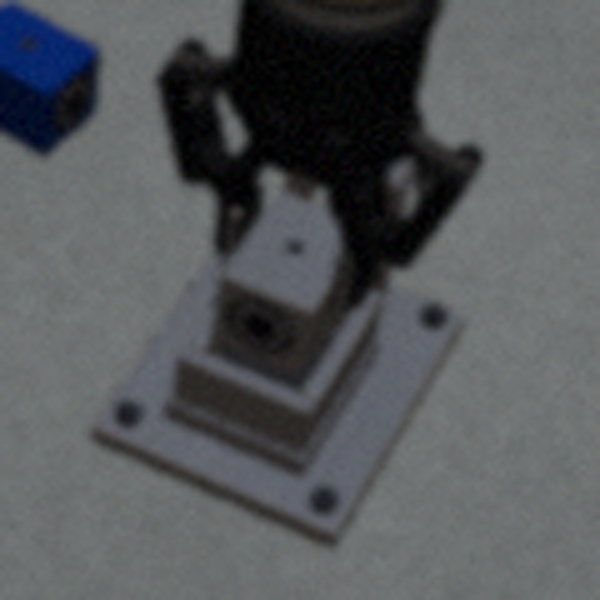

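Both views show the cartridge about 5 mm above the mouth, its lower front edge at wrist row ~199 just behind the inner front wall edge at row ~193. I'll work out the gap.

Run:
```python
from fit1 import *
p=manip.snapshot("wrist"); t,r=pose()
rc=down(-7.45).inv(); T=rc.apply([.4848,.0596,0])
def tl(u,v,z): 
    q=at(p,((u+.5)/2-.5+220,(v+.5)/2-.5+90),z); return (rc.apply([q[0],q[1],0])-T)[:2].round(4)
h=t[2]-.047
print(t,h)
print("cart bottom front L,R",tl(107,220,h),tl(286,220,h))
print("cart top front L,R",tl(92,284,h+.045),tl(302,284,h+.045),"near",tl(102,520,h+.045),tl(296,520,h+.045),"dot",tl(195.5,413,h+.045))
print("pocket outer front",tl(79,178,.054),tl(316,178,.054)," inner front edge",tl(110,206,.054),tl(283,206,.054))
print("plate front",tl(10,74,.012),tl(383,74,.012))
```

```text
[0.48538066 0.05953862 0.10629798] 0.05929797918468535
cart bottom front L,R [ 0.0289 -0.0231] [0.0288 0.0247]
cart top front L,R [ 0.0304 -0.0203] [0.0304 0.0219] near [-0.0291 -0.0211] [-0.0291  0.0237] dot [-0.0001  0.0005]
pocket outer front [ 0.039  -0.0308] [0.039 0.033]  inner front edge [ 0.0311 -0.0228] [0.0311 0.0245]
plate front [ 0.0621 -0.0585] [0.062  0.0604]
```

Cartridge and pocket centres agree within about 0.5 mm. I'll go down slowly and watch the force.

play_rows(
  steps=[
    [[0,0,0.002,0,0,0],[0,0,0.002,0,0,0],[0,0,0.001,0,0,0],[0,0,0.001,0,0,0]],
  ],
)

```text
t: 9.98
tcp_pos: [0.4851, 0.0595, 0.1]
tool_rot: [0.998, -0.065, 0.0, 0.0]
force: [0.1, -0.5, -4.9]
finger_gap: 0.506
```

play_rows(
  steps=[
    [[0,0,0.001,0,0,0],[0,0,0.001,0,0,0]],
  ],
)

```text
t: 10.22
tcp_pos: [0.4851, 0.0595, 0.098]
tool_rot: [0.998, -0.065, -0.0, 0.0]
force: [0.2, 0.3, -3.0]
finger_gap: 0.504
```

play_rows(
  steps=[
    [[0,0,0.0015,0,0,0],[0,0,0.0015,0,0,0]],
  ],
)

```text
t: 10.48
tcp_pos: [0.4851, 0.0595, 0.0949]
tool_rot: [0.998, -0.065, 0.0, -0.0]
force: [0.5, -0.0, -2.9]
finger_gap: 0.506
```

play_rows(
  steps=[
    [[0,0,0.0015,0,0,0],[0,0,0.001,0,0,0]],
  ],
)

```text
t: 10.72
tcp_pos: [0.4851, 0.0595, 0.0924]
tool_rot: [0.998, -0.065, -0.0, 0.0]
force: [-0.4, 0.5, -3.6]
finger_gap: 0.504
```

play_rows(
  steps=[
    [[0,0,0.001,0,0,0],[0,0,0.001,0,0,0],[0,0,0.001,0,0,0]],
  ],
)

```text
t: 11.1
tcp_pos: [0.4851, 0.0595, 0.0895]
tool_rot: [0.998, -0.065, 0.0, 0.0]
force: [-0.3, -0.6, -3.8]
finger_gap: 0.509
```

play_rows(
  steps=[
    [[0,0,0.0008,0,0,0],[0,0,0.0007,0,0,0]],
  ],
)

```text
t: 11.35
tcp_pos: [0.4851, 0.0595, 0.088]
tool_rot: [0.998, -0.065, 0.0, 0.0]
force: [0.1, -0.1, -3.9]
finger_gap: 0.504
```

play_rows(
  steps=[
    [[0,0,0.0005,0,0,0]],
  ],
)

```text
t: 11.48
tcp_pos: [0.4851, 0.0595, 0.0875]
tool_rot: [0.998, -0.065, 0.0, -0.0]
force: [0.6, -0.4, -3.4]
finger_gap: 0.505
```

play_rows(
  steps=[
    [[0,0,0.0004,0,0,0]],
  ],
)

```text
t: 11.6
tcp_pos: [0.4851, 0.0595, 0.0871]
tool_rot: [0.998, -0.065, -0.0, 0.0]
force: [0.6, -0.4, -3.9]
finger_gap: 0.504
```

play_rows(
  steps=[
    [[0,0,0.0004,0,0,0]],
  ],
)

```text
t: 11.72
tcp_pos: [0.4851, 0.0595, 0.087]
tool_rot: [0.998, -0.065, 0.0, 0.0]
force: [-0.6, -0.9, 2.9]
finger_gap: 0.504
```

play_rows(
  steps=[
    [[0,0,0.0004,0,0,0]],
  ],
)

```text
t: 11.85
tcp_pos: [0.4851, 0.0595, 0.087]
tool_rot: [0.998, -0.065, 0.0, 0.0]
force: [-1.6, -0.3, 7.7]
finger_gap: 0.508
```

Contact comes at TCP z 0.087, exactly where the seat should be. Releasing.

play_rows(
  steps=[
    [[0,0,-0.0004,0,0,0],[0,0,0,0,0,0],[0,0,0,0,0,0],[0,0,0,0,0,0],[0,0,0,0,0,0],[0,0,0,0,0,0]],
  ],
  fingers=1,
)

```text
t: 12.6
tcp_pos: [0.4851, 0.0595, 0.0867]
tool_rot: [0.998, -0.065, -0.0, 0.0]
force: [0.7, -0.3, 0.6]
finger_gap: 0.997
```

play_rows(
  steps=[
    [[0,0,-0.01,0,0,0],[0,0,-0.03,0,0,0],[0,0,-0.05,0,0,0],[0,0,-0.05,0,0,0],[0,0,-0.05,0,0,0],[0,0,0,0,0,0]],
  ],
)

```text
t: 13.35
tcp_pos: [0.4875, 0.0594, 0.2814]
tool_rot: [0.998, -0.065, 0.005, 0.0]
force: [-0.4, -0.0, -0.5]
finger_gap: 1.0
```

Run:
```python
from h import *
p=manip.snapshot("wrist"); i=p["img"][:,:,::-1]; cv2.imwrite("pics/wrist6.png",i)
q=manip.snapshot("scene"); i=q["img"][80:280,300:480,::-1]; cv2.imwrite("pics/scene6.png",cv2.resize(i,None,fx=3,fy=3,interpolation=cv2.INTER_CUBIC))
s=manip.sense(); print(s["t"],s["tcp_pos"].round(4),s["tool_rot"].round(4),s["force"].round(1),s["finger_gap"],s["q"].round(2))
p3=manip.snapshot("top")
P={}
for l in("hinge","spindle_root","clamp_grip"):
    for n,pp in(("scene",q),("top",p3),("wrist",p)):
        r=manip.pinpoint(l,pp)
        if r: print(l,n,r[0]["score"],np.round(r[0]["point"],1)); P[l,n]=(pp,r[0]["point"])
    L=[P[k] for k in P if k[0]==l]
    if len(L)>1: print(tri(L).round(4))
```

```text
13.45 [0.4847 0.0596 0.2774] [ 9.979e-01 -6.500e-02  6.000e-04  0.000e+00] [-1.  -0.5  0.1] 1.0008957071231355 [-0.11  0.32  1.74 -0.    1.08  1.59]
hinge scene 0.68 [401.7 184.2]
hinge top 0.87 [240.8 261. ]
hinge wrist 0.57 [316.2 243.9]
[0.4235 0.0677 0.0933]
spindle_root scene 0.69 [408.8 159.9]
spindle_root top 0.59 [233.3 282.6]
spindle_root wrist 0.61 [319.4 302.2]
[0.3826 0.0707 0.1342]
clamp_grip scene 0.73 [426.2 123.2]
clamp_grip top 0.74 [220.6 317.5]
[0.3238 0.0827 0.1963]
```

View pics/wrist6.png

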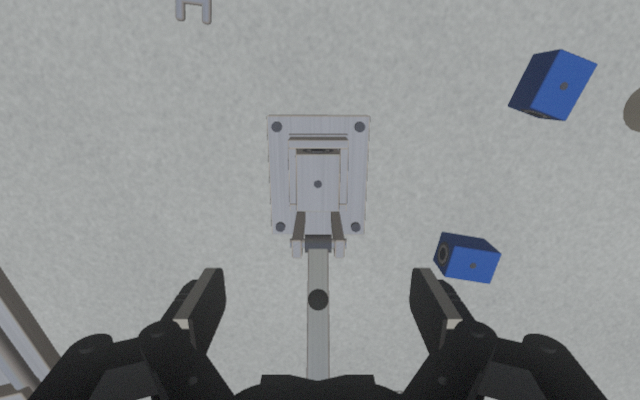

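View pics/scene6.png

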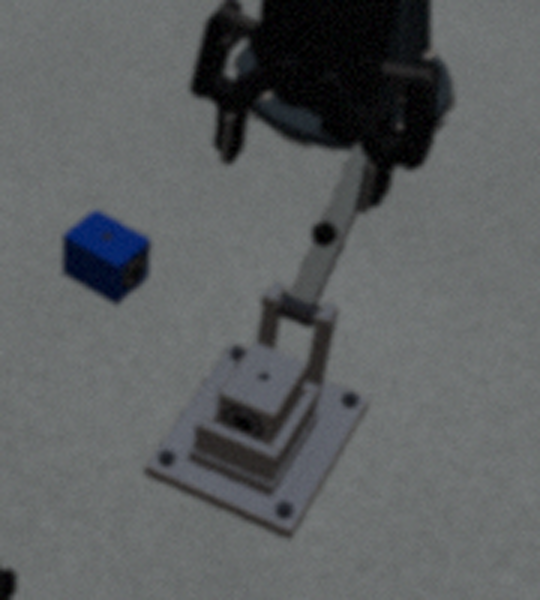

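The cartridge stands in the pocket, released: wrist dot at (318,184), level in the scene view. The clamp bar is near (0.324, 0.083, 0.196), so about 2.44 rad. That is too close to the base for a vertical tool, so I'll approach with the tool tilted inwards and grip the bar beside the arm.

```bash
cat >> h.py <<'E'
o=np.array([np.cos(np.radians(-7.45)),np.sin(np.radians(-7.45)),0]); up=np.array([0,0,1.]); u=np.cross(up,o)  # u = left along bar
HIN=np.array([.4848,.0596,.105])-.055*o
def tilt(a): # a deg inward tilt
    a=np.radians(a); z=-np.sin(a)*o-np.cos(a)*up; return R.from_matrix(np.c_[u,np.cross(z,u),z])
def bar(th,off=0,L=.14): return HIN+L*(np.cos(th)*o+np.sin(th)*up)+off*u
def tcp_for(pt,Q,ahead): return pt-ahead*Q.as_matrix()[:,2]
E
python3 - <<'E'
from h import *
print(HIN,bar(2.44),bar(2.44,-.028))
Q=tilt(40); P=tcp_for(bar(2.44,-.028),Q,.10); print(P)
rows([([.46,.05,.33],down(82.55),9),(P,Q,6)])
E
```

```text
[0.43026429 0.06673135 0.105     ] [0.32423286 0.08059653 0.1953609 ] [0.32060235 0.0528329  0.1953609 ]
[0.38433849 0.04449845 0.27196534]
[[[-0.0026,0.0014,-0.006,-0,0,-10],[-0.0028,0.0009,-0.006,-0,0,-10],[-0.003,0.0004,-0.006,-0,0,-10],[-0.003,-0.0001,-0.006,-0,0,-10],[-0.0029,-0.0006,-0.0059,-0,0,-10],[-0.0028,-0.0011,-0.006,-0,0,-10],[-0.0025,-0.0015,-0.0059,-0,0,-10],[-0.0022,-0.002,-0.006,-0,0,-10],[-0.0019,-0.0023,-0.0059,-0.1,0,-10],[-0.0025,-0.0124,0.0097,6.7,0,-0]]]
[[[-0.0026,-0.0112,0.011,6.7,0,-0],[-0.0025,-0.0098,0.0123,6.7,0,-0],[-0.0026,-0.0083,0.0133,6.6,0,-0],[-0.0025,-0.0068,0.0142,6.7,0,-0],[-0.0026,-0.005,0.0149,6.6,0,-0]]]
max 0.0149 10.0 end [0.3843 0.0445 0.2719] [ 0.7064  0.6199 -0.2254 -0.2568]
```

play_rows(
  steps=[
    [[-0.0026,0.0014,-0.006,0,0,-10],[-0.0028,0.0009,-0.006,0,0,-10],[-0.003,0.0004,-0.006,0,0,-10],[-0.003,0,-0.006,0,0,-10],[-0.003,-0.0006,-0.006,0,0,-10],[-0.0028,-0.0011,-0.006,0,0,-10],[-0.0025,-0.0015,-0.006,0,0,-10],[-0.0022,-0.002,-0.006,0,0,-10],[-0.002,-0.0023,-0.006,0,0,-10]],
  ],
  fingers=0.8,
)

```text
t: 15.08
tcp_pos: [0.4599, 0.0497, 0.3308]
tool_rot: [0.75, 0.662, -0.0, -0.0]
force: [0.2, -0.1, 0.3]
finger_gap: 0.796
```

play_rows(
  steps=[
    [[-0.0025,-0.0124,0.0097,6.7,0,0],[-0.0026,-0.0112,0.011,6.7,0,0],[-0.0025,-0.0098,0.0123,6.7,0,0],[-0.0026,-0.0083,0.0133,6.6,0,0],[-0.0025,-0.0068,0.0142,6.7,0,0],[-0.0026,-0.005,0.015,6.6,0,0],[0,0,0,0,0,0]],
  ],
)

```text
t: 15.95
tcp_pos: [0.3841, 0.0441, 0.2712]
tool_rot: [0.706, 0.619, -0.226, -0.258]
force: [-0.0, -0.4, 0.4]
finger_gap: 0.8
```

Run:
```python
from h import *
s=manip.sense(); print(s["t"],s["tcp_pos"].round(4),s["tool_rot"].round(4),s["force"].round(1),s["q"].round(2))
p=manip.snapshot("wrist"); i=p["img"][:,:,::-1].copy(); cv2.imwrite("pics/wrist7.png",i)
q=manip.snapshot("scene"); cv2.imwrite("pics/scene7.png",q["img"][:,:,::-1])
for l in ("clamp_grip","hinge","spindle_root"):
    for k in manip.pinpoint(l,p)[:2]: print(l,k["score"],np.round(k["point"],1))
for th in (2.34,2.44,2.54): print(th,proj(p,bar(th)).round(1),proj(p,bar(th,-.04)).round(1),proj(p,bar(th,.04)).round(1))
```

```text
15.95 [0.3841 0.0441 0.2712] [ 0.706   0.6193 -0.2264 -0.2582] [-0.  -0.4  0.4] [-0.16  0.5   1.65 -0.02  1.69 -0.03]
clamp_grip 0.76 [317.9 174.8]
hinge 0.84 [520.5 175.9]
spindle_root 0.69 [443.3 175. ]
2.34 [319.9 181.6] [319.8 238.1] [320.  117.6]
2.44 [318.7 176.2] [318.7 229.9] [318.7 115.9]
2.54 [319.6 171.4] [319.5 222.5] [319.7 114.4]
```

View pics/wrist7.png

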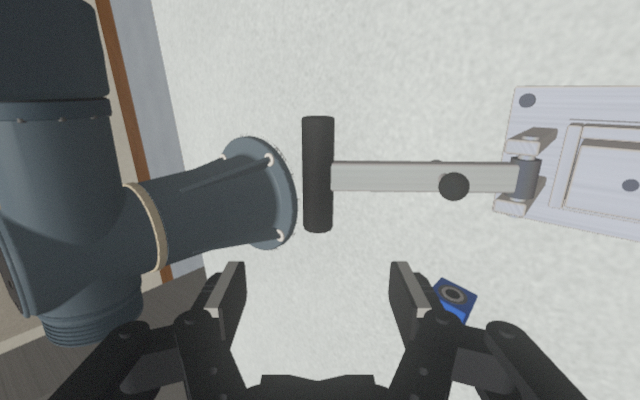

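View pics/scene7.png

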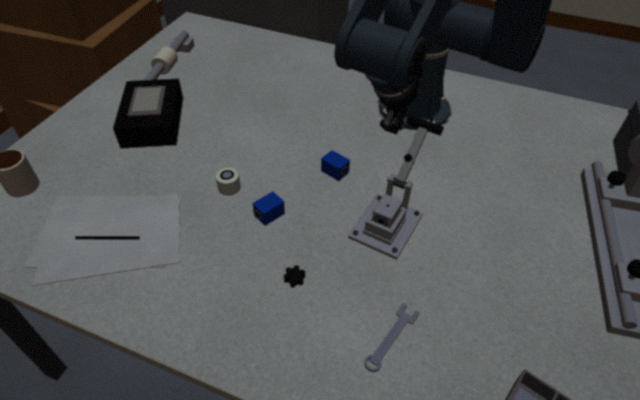

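The wrist view shows the bar from (318,117) to (318,231), which matches 2.44 rad, centred between the jaws. Advancing and gripping lightly.

play_rows(
  steps=[
    [[0,0,0.02,0,0,0],[0,0,0.02,0,0,0],[0,0,0.02,0,0,0],[0,0,0.02,0,0,0],[0,0,0.013,0,0,0],[0,0,0,0,0,0]],
  ],
)

```text
t: 16.95
tcp_pos: [0.3245, 0.0521, 0.2016]
tool_rot: [0.706, 0.62, -0.226, -0.257]
force: [-0.9, 0.2, 0.9]
finger_gap: 0.8
```

Run:
```python
from h import *
s=manip.sense(); print(s["t"],s["tcp_pos"].round(4),s["tool_rot"].round(4),s["force"].round(1),s["q"].round(2), tcp_for(bar(2.44,-.028),tilt(40),.007))
p=manip.snapshot("wrist"); i=p["img"][:,:,::-1].copy(); cv2.imwrite("pics/wrist8.png",i)
```

```text
16.95 [0.3245 0.0521 0.2016] [ 0.7062  0.6198 -0.2257 -0.2572] [-0.9  0.2  0.9] [-0.17  0.55  1.85 -0.02  1.44 -0.02] [0.32506388 0.05224949 0.20072321]
```

View pics/wrist8.png

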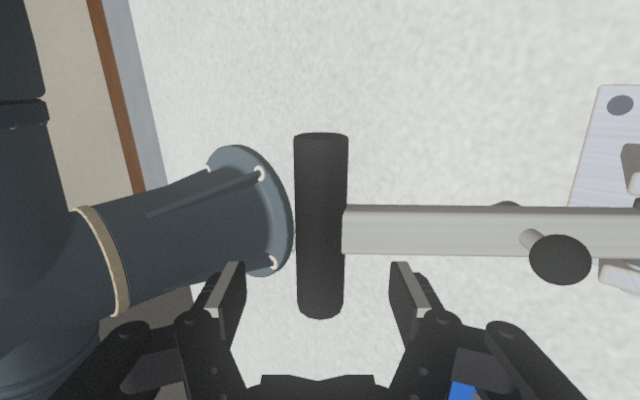

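play_rows(
  steps=[
    [[0,0,0,0,0,0],[0,0,0,0,0,0],[0,0,0,0,0,0],[0,0,0,0,0,0],[0,0,0,0,0,0],[0,0,0,0,0,0],[0,0,0,0,0,0]],
  ],
  fingers=0,
  squeeze=20,
)

```text
t: 17.88
tcp_pos: [0.3256, 0.0519, 0.2012]
tool_rot: [0.707, 0.62, -0.225, -0.256]
force: [3.5, -0.0, -0.5]
finger_gap: 0.25
```

Run:
```python
from h import *
s=manip.sense(); print(s["t"],s["tcp_pos"].round(4),s["tool_rot"].round(4),s["force"].round(1),s["q"].round(2),s["finger_gap"])
p=manip.snapshot("wrist"); i=p["img"][:,:,::-1].copy(); cv2.imwrite("pics/wrist9.png",i)
t,r=pose(); v=t+r.apply([0,0,.007])-HIN; th=np.arctan2(v[2],v@o); print("theta",th,np.hypot(v[2],v@o), v@u)
```

```text
17.875 [0.3256 0.0519 0.2012] [ 0.7066  0.62   -0.225  -0.2564] [ 3.5 -0.  -0.5] [-0.17  0.55  1.85 -0.02  1.44 -0.02] 0.24993635535193817
theta 2.434643002018091 0.13985266799669394 -0.02827339578948663
```

View pics/wrist9.png

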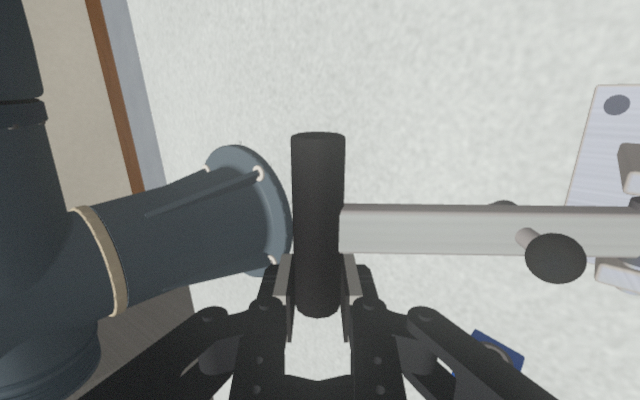

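Gripped; opening 0.25 is about 22 mm, matching the bar. Swinging along the arc.

Run:
```python
from h import *
t,r=pose(); st=(t,r); W=[]
ths=np.linspace(2.435,.60,19)[1:]
for i,th in enumerate(ths):
    a=40*max(0,1-(i+1)/9)
    Q=tilt(a); W.append((tcp_for(bar(th,-.0283),Q,.007),Q,1))
rows(W,start=(tcp_for(bar(2.435,-.0283),tilt(40),.007),tilt(40)))
```

```text
[[[0,0.0003,-0.0142,-4.4,-0,0],[-0,0.0028,-0.0139,-4.5,0,0],[0,0.0053,-0.013,-4.4,-0,-0],[-0,0.0075,-0.0117,-4.5,0,0],[-0,0.0094,-0.0102,-4.4,0,-0],[-0,0.0112,-0.0082,-4.5,0,0],[-0,0.0124,-0.006,-4.4,-0,-0],[-0,0.0132,-0.0035,-4.5,0,-0],[-0,0.0137,-0.0011,-4.4,0,0],[-0,0.0142,0.0015,0,0,-0]]]
[[[-0,0.014,0.0029,0,0,-0],[-0,0.0135,0.0043,0,0,-0],[0,0.0131,0.0057,0,0,-0],[-0,0.0125,0.007,0,0,-0],[0,0.0116,0.0082,0,0,-0],[0,0.0108,0.0094,0,0,-0],[0,0.0097,0.0104,0,0,-0],[0,0.0087,0.0114,0,0,-0]]]
max 0.0142 4.5 end [0.5412 0.0237 0.191 ] [0.7516 0.6597 0.     0.    ]
```

play_rows(
  steps=[
    [[0,0.0003,-0.0142,-4.4,0,0],[0,0.0028,-0.0139,-4.5,0,0],[0,0.0053,-0.013,-4.4,0,0]],
  ],
)

```text
t: 18.3
tcp_pos: [0.3493, 0.0488, 0.2309]
tool_rot: [0.73, 0.641, -0.157, -0.179]
force: [-8.7, 0.4, 2.4]
finger_gap: 0.246
```

play_rows(
  steps=[
    [[0,0.0075,-0.0117,-4.5,0,0],[0,0.0094,-0.0102,-4.4,0,0],[0,0.0112,-0.0082,-4.5,0,0],[0,0.0124,-0.006,-4.4,0,0],[0,0.0132,-0.0035,-4.5,0,0],[0,0.0137,-0.0011,-4.4,0,0]],
  ],
)

```text
t: 19.05
tcp_pos: [0.4298, 0.0388, 0.2529]
tool_rot: [0.751, 0.66, -0.001, -0.002]
force: [-4.8, 1.8, 1.7]
finger_gap: 0.246
```

Run:
```python
from h import *
s=manip.sense(); print(s["t"],s["tcp_pos"].round(4),s["tool_rot"].round(4),s["force"].round(1),s["q"].round(2),s["finger_gap"])
p=manip.snapshot("wrist"); i=p["img"][:,:,::-1].copy(); cv2.imwrite("pics/wrist10.png",i)
t,r=pose(); v=t+r.apply([0,0,.007])-HIN; th=np.arctan2(v[2],v@o); print("theta",th,np.hypot(v[2],v@o), v@u)
```

```text
19.05 [0.4298 0.0388 0.2529] [ 0.7515  0.6597 -0.0015 -0.0022] [-4.8  1.8  1.7] [-0.17  0.28  1.9   0.    0.98 -0.04] 0.2457830440619563
theta 1.5435101451799682 0.14069510730601592 -0.02777257184585944
```

View pics/wrist10.png

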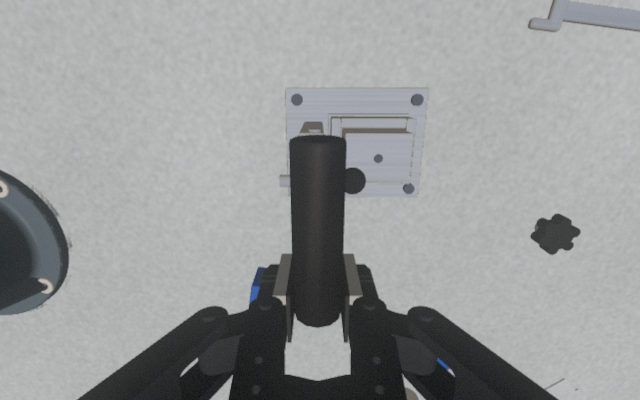

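The clamp is upright, with the bar still in the jaws. Continuing over.

play_rows(
  steps=[
    [[0,0.0142,0.0015,0,0,0],[0,0.014,0.0029,0,0,0],[0,0.0135,0.0043,0,0,0],[0,0.0131,0.0057,0,0,0],[0,0.0125,0.007,0,0,0]],
  ],
)

```text
t: 19.73
tcp_pos: [0.5009, 0.0293, 0.23]
tool_rot: [0.752, 0.659, 0.0, -0.0]
force: [-2.0, 2.6, 2.4]
finger_gap: 0.248
```

play_rows(
  steps=[
    [[0,0.0116,0.0082,0,0,0],[0,0.0108,0.0094,0,0,0],[0,0.0097,0.0104,0,0,0],[0,0.0087,0.0114,0,0,0]],
  ],
)

```text
t: 20.23
tcp_pos: [0.5412, 0.0237, 0.1903]
tool_rot: [0.752, 0.66, -0.0, -0.0]
force: [-2.7, 3.2, 3.1]
finger_gap: 0.248
```

Run:
```python
from h import *
s=manip.sense(); print(s["t"],s["tcp_pos"].round(4),s["tool_rot"].round(4),s["force"].round(1),s["q"].round(2),s["finger_gap"])
p=manip.snapshot("wrist"); i=p["img"][:,:,::-1].copy(); cv2.imwrite("pics/wrist11.png",i)
q=manip.snapshot("scene"); cv2.imwrite("pics/scene11.png",cv2.resize(q["img"][100:280,290:490,::-1],None,fx=3.2,fy=3.2,interpolation=cv2.INTER_CUBIC))
t,r=pose(); v=t+r.apply([0,0,.007])-HIN; th=np.arctan2(v[2],v@o); print("theta",th,np.hypot(v[2],v@o), v@u)
```

```text
20.225 [0.5412 0.0237 0.1903] [ 7.516e-01  6.597e-01 -1.000e-04 -1.000e-04] [-2.7  3.2  3.1] [-0.16  0.51  1.71  0.    0.93 -0.03] 0.24751824659239408
theta 0.5891567828580642 0.13958364010057409 -0.028242571927100342
```

View pics/wrist11.png

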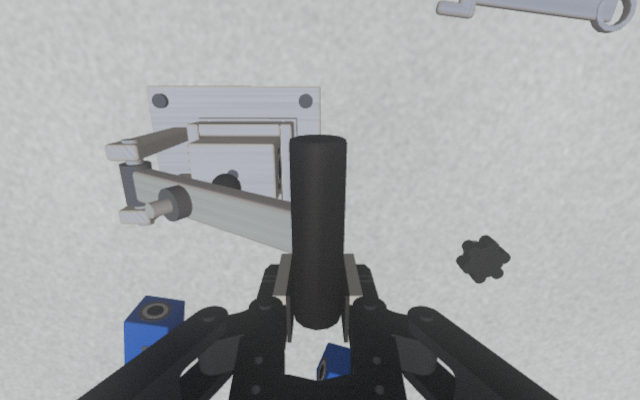

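View pics/scene11.png

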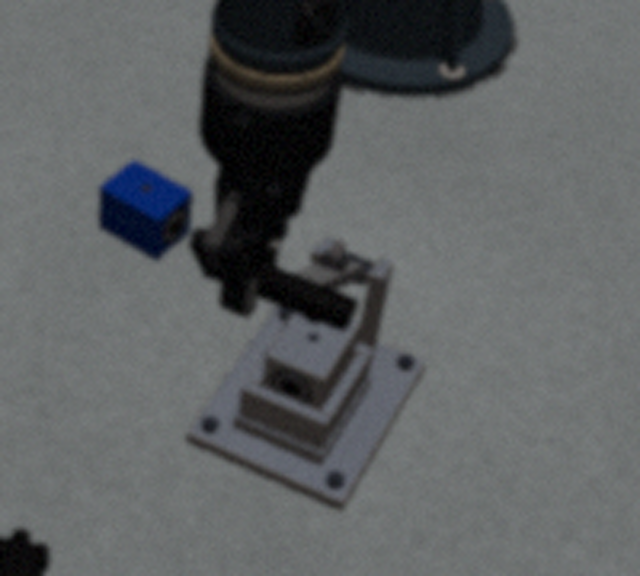

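The clamp is at about 0.59 rad with the spindle still above the cartridge. I'll open, lift, shut the fingers and centre them over the bar for pressing.

play_rows(
  steps=[
    [[0,0,0,0,0,0],[0,0,0,0,0,0],[0,0,0,0,0,0],[0,0,-0.01,0,0,0],[0,0,-0.02,0,0,0],[0,0,-0.03,0,0,0]],
  ],
  fingers=0.6,
)

```text
t: 21.08
tcp_pos: [0.5402, 0.0237, 0.2519]
tool_rot: [0.752, 0.66, -0.0, -0.0]
force: [0.5, 0.7, 0.3]
finger_gap: 0.602
```

play_rows(
  steps=[
    [[0.01,0,0,0,0,0],[0.01,0,0,0,0,0],[0.008,0,0,0,0,0],[0,0,0,0,0,0],[0,0,0,0,0,0],[0,0,0,0,0,0]],
  ],
  fingers=0,
)

```text
t: 21.82
tcp_pos: [0.5442, 0.0513, 0.2509]
tool_rot: [0.752, 0.66, -0.0, -0.0]
force: [0.4, -0.6, -0.1]
finger_gap: 0.0
```

Run:
```python
from h import *
s=manip.sense(); print(s["t"],s["tcp_pos"].round(4),s["tool_rot"].round(4),s["force"].round(1),s["finger_gap"])
p=manip.snapshot("wrist"); i=p["img"][:,:,::-1].copy(); cv2.imwrite("pics/wrist12.png",i)
for th in (.5,.55,.6,.65): print(th,[proj(p,bar(th,k)).round(1) for k in(-.04,0,.04)])
rows([(bar(.59)+up*.041,tilt(0),3)])
```

```text
21.825 [0.5442 0.0513 0.2509] [ 7.517e-01  6.595e-01 -2.000e-04 -2.000e-04] [ 0.4 -0.6 -0.1] 0.0004312929331855648
0.5 [array([330. , 278.1]), array([330.7, 224.9]), array([331.5, 164.9])]
0.55 [array([325.1, 282.9]), array([325.5, 228.7]), array([326. , 167.1])]
0.6 [array([319.5, 287.9]), array([319.6, 232.5]), array([319.7, 169.4])]
0.65 [array([313.2, 293. ]), array([312.9, 236.4]), array([312.5, 171.7])]
[[[0.0002,0.0004,0.009,-0,0,-0],[0.0002,0.0005,0.009,-0,0,-0],[0.0001,0.0004,0.0091,-0,0,-0]]]
max 0.0091 0.0 end [0.5456 0.0516 0.2239] [ 7.517e-01  6.595e-01 -2.000e-04 -1.000e-04]
```

View pics/wrist12.png

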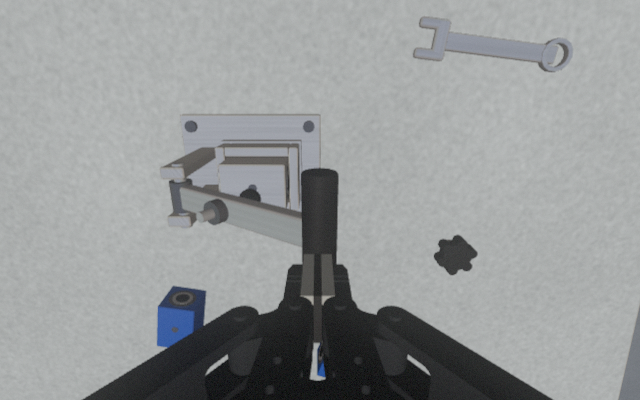

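Run:
```python
from h import *
st=pose()
W=[(bar(th)+up*.036,tilt(0),n) for th,n in [(.63,2),(.58,1),(.54,1),(.50,1),(.46,1),(.43,1),(.41,1)]]
st=rows(W,st)
for a,b,n in[(.41,.31,10),(.31,.21,10),(.21,.11,10),(.11,.01,10),(.01,-.09,10),(-.09,-.19,10),(-.19,-.25,6)]:
    print(a,b); P=bar(b)-bar(a); Q=tilt(0); print((Q.inv().apply(P)/n).round(5))
```

```text
[[[0.0003,-0.0009,0.0138,-0,0,-0],[0.0002,-0.001,0.0137,-0,0,-0],[0,0.004,0.0058,-0,0,-0],[0,0.003,0.0047,-0,0,-0],[0,0.0028,0.0049,-0,0,-0],[0,0.0026,0.0049,-0,0,-0],[0.0001,0.0018,0.0038,-0,0,-0],[-0,0.0011,0.0026,-0,0,-0]]]
max 0.0138 0.0 end [0.5576 0.0501 0.1968] [ 7.517e-01  6.595e-01 -2.000e-04 -1.000e-04]
0.41 0.31
[0.      0.00049 0.00131]
0.31 0.21
[-0.       0.00036  0.00135]
0.21 0.11
[-0.       0.00022  0.00138]
0.11 0.01
[0.0e+00 8.0e-05 1.4e-03]
0.01 -0.09
[-0.0e+00 -6.0e-05  1.4e-03]
-0.09 -0.19
[-0.      -0.0002   0.00139]
-0.19 -0.25
[ 0.      -0.00031  0.00137]
```

play_rows(
  steps=[
    [[0.0002,-0.001,0.0138,0,0,0],[0.0002,-0.001,0.0137,0,0,0],[0,0.004,0.0058,0,0,0]],
  ],
)

```text
t: 22.25
tcp_pos: [0.5452, 0.0517, 0.2163]
tool_rot: [0.752, 0.66, -0.001, -0.001]
force: [-0.5, -0.1, 0.0]
finger_gap: 0.003
```

play_rows(
  steps=[
    [[0,0.003,0.0047,0,0,0],[0,0.0028,0.0049,0,0,0]],
  ],
)

```text
t: 22.5
tcp_pos: [0.5525, 0.0508, 0.2081]
tool_rot: [0.752, 0.66, 0.0, 0.0]
force: [-0.1, -0.6, 0.9]
finger_gap: -0.004
```

Run:
```python
from h import *
s=manip.sense(); print(s["t"],s["tcp_pos"].round(4),s["force"].round(1))
p=manip.snapshot("wrist"); i=p["img"][:,:,::-1].copy(); cv2.imwrite("pics/wrist13.png",i)
```

```text
22.5 [0.5525 0.0508 0.2081] [-0.1 -0.6  0.9]
```

View pics/wrist13.png

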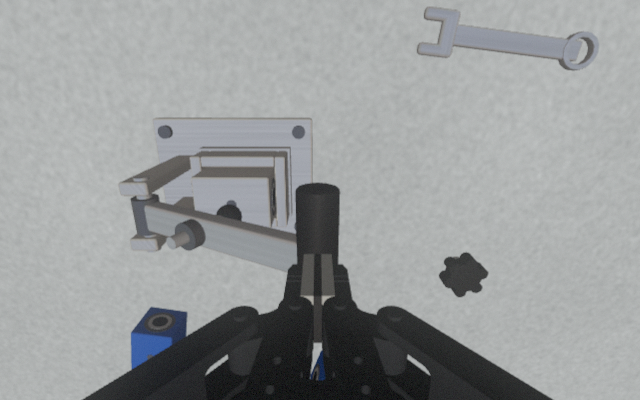

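play_rows(
  steps=[
    [[0,0.0026,0.0049,0,0,0],[0,0.0018,0.0038,0,0,0]],
  ],
)

```text
t: 22.8
tcp_pos: [0.5573, 0.0502, 0.1997]
tool_rot: [0.752, 0.66, 0.001, 0.001]
force: [0.6, -0.3, 2.5]
finger_gap: 0.003
```

play_rows(
  steps=[
    [[0,0.0008,0.002,0,0,0],[0,0.0007,0.002,0,0,0]],
  ],
)

```text
t: 23.05
tcp_pos: [0.5583, 0.0501, 0.1957]
tool_rot: [0.752, 0.66, 0.0, 0.0]
force: [0.8, -0.3, 1.6]
finger_gap: -0.0
```

play_rows(
  steps=[
    [[0,0.0007,0.002,0,0,0],[0,0.0007,0.002,0,0,0]],
  ],
)

```text
t: 23.3
tcp_pos: [0.5593, 0.05, 0.1915]
tool_rot: [0.752, 0.66, 0.0, 0.0]
force: [0.7, -0.7, 2.1]
finger_gap: 0.001
```

play_rows(
  steps=[
    [[0,0.0007,0.002,0,0,0],[0,0.0007,0.002,0,0,0]],
  ],
)

```text
t: 23.55
tcp_pos: [0.5607, 0.0498, 0.1874]
tool_rot: [0.752, 0.66, -0.0, -0.0]
force: [1.8, 0.5, 1.3]
finger_gap: -0.001
```

play_rows(
  steps=[
    [[0,0.0005,0.0015,0,0,0],[0,0.0005,0.0015,0,0,0]],
  ],
)

```text
t: 23.8
tcp_pos: [0.5617, 0.0497, 0.1845]
tool_rot: [0.752, 0.66, 0.0, 0.0]
force: [0.8, 0.2, 0.9]
finger_gap: 0.002
```

play_rows(
  steps=[
    [[0,0.0005,0.0015,0,0,0],[0,0.0005,0.0015,0,0,0]],
  ],
)

```text
t: 24.05
tcp_pos: [0.5627, 0.0495, 0.1815]
tool_rot: [0.752, 0.66, -0.0, -0.0]
force: [1.3, 0.0, 0.5]
finger_gap: 0.004
```

play_rows(
  steps=[
    [[0,0.0004,0.0015,0,0,0],[0,0.0004,0.0015,0,0,0]],
  ],
)

```text
t: 24.3
tcp_pos: [0.5634, 0.0494, 0.1785]
tool_rot: [0.752, 0.66, -0.0, -0.0]
force: [0.0, 0.6, -0.6]
finger_gap: 0.0
```

play_rows(
  steps=[
    [[0,0.0004,0.0015,0,0,0],[0,0.0004,0.0015,0,0,0]],
  ],
)

```text
t: 24.55
tcp_pos: [0.5642, 0.0493, 0.1755]
tool_rot: [0.752, 0.66, -0.0, -0.0]
force: [0.2, -0.3, 0.9]
finger_gap: 0.0
```

Run:
```python
from h import *
s=manip.sense(); print(s["t"],s["tcp_pos"].round(4),s["force"].round(1))
p=manip.snapshot("wrist"); i=p["img"][:,:,::-1].copy(); cv2.imwrite("pics/wrist14.png",i)
q=manip.snapshot("scene"); cv2.imwrite("pics/scene14.png",cv2.resize(q["img"][100:280,290:490,::-1],None,fx=3.2,fy=3.2,interpolation=cv2.INTER_CUBIC))
```

```text
24.55 [0.5642 0.0493 0.1755] [ 0.2 -0.3  0.9]
```

View pics/wrist14.png

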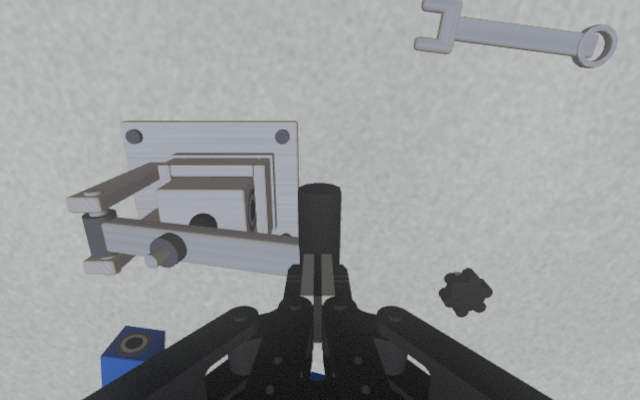

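View pics/scene14.png

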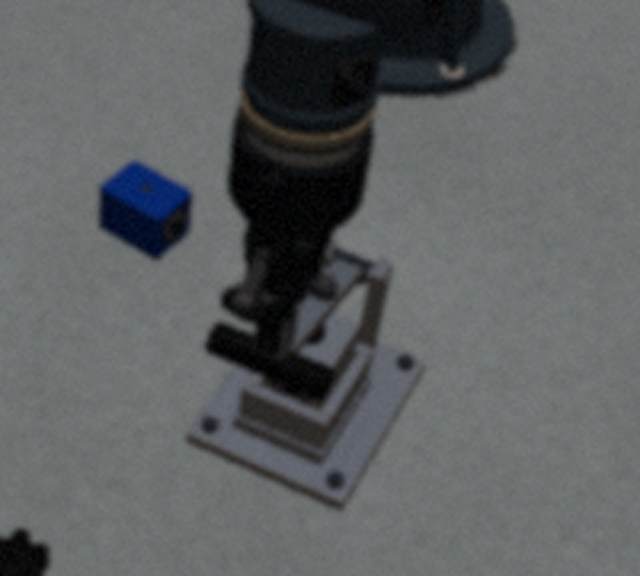

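The clamp is at about 0.25 rad, following the fingers, and the spindle ball is nearing the cartridge top. Continuing in small steps.

play_rows(
  steps=[
    [[0,0.0003,0.0012,0,0,0],[0,0.0003,0.0012,0,0,0]],
  ],
)

```text
t: 24.9
tcp_pos: [0.5646, 0.0493, 0.1731]
tool_rot: [0.752, 0.66, -0.0, -0.0]
force: [-0.3, 0.4, 2.6]
finger_gap: 0.001
```

play_rows(
  steps=[
    [[0,0.0003,0.0012,0,0,0],[0,0.0003,0.0012,0,0,0]],
  ],
)

```text
t: 25.15
tcp_pos: [0.5652, 0.0492, 0.1714]
tool_rot: [0.752, 0.66, -0.0, -0.0]
force: [-1.3, -0.2, 5.6]
finger_gap: 0.001
```

play_rows(
  steps=[
    [[0,0.0003,0.0012,0,0,0],[0,0.0003,0.0012,0,0,0]],
  ],
)

```text
t: 25.4
tcp_pos: [0.5658, 0.0491, 0.1692]
tool_rot: [0.752, 0.66, -0.0, -0.0]
force: [-1.6, 0.8, 6.9]
finger_gap: -0.003
```

play_rows(
  steps=[
    [[0,0.0002,0.0012,0,0,0],[0,0.0002,0.0012,0,0,0]],
  ],
)

```text
t: 25.65
tcp_pos: [0.5664, 0.049, 0.1669]
tool_rot: [0.752, 0.66, 0.0, 0.0]
force: [-1.9, 0.3, 6.6]
finger_gap: 0.002
```

Contact came at 0.22 rad and the seat is now sliding at ~6.5 N, so home should be near TCP z ≈ 0.147.

play_rows(
  steps=[
    [[0,0.0002,0.0012,0,0,0],[0,0.0002,0.0012,0,0,0]],
  ],
)

```text
t: 25.9
tcp_pos: [0.567, 0.049, 0.1646]
tool_rot: [0.752, 0.66, 0.0, 0.0]
force: [-1.3, 0.1, 7.7]
finger_gap: -0.001
```

play_rows(
  steps=[
    [[0,0.0002,0.0012,0,0,0],[0,0.0002,0.0012,0,0,0]],
  ],
)

```text
t: 26.15
tcp_pos: [0.5676, 0.0489, 0.1622]
tool_rot: [0.752, 0.66, 0.0, 0.0]
force: [-0.9, 0.3, 7.5]
finger_gap: -0.001
```

play_rows(
  steps=[
    [[0,0.0002,0.0012,0,0,0],[0,0.0002,0.0012,0,0,0]],
  ],
)

```text
t: 26.4
tcp_pos: [0.5681, 0.0488, 0.1599]
tool_rot: [0.752, 0.66, 0.0, 0.001]
force: [-1.6, 1.0, 8.7]
finger_gap: -0.001
```

play_rows(
  steps=[
    [[0,0.0002,0.0012,0,0,0],[0,0.0002,0.0012,0,0,0]],
  ],
)

```text
t: 26.65
tcp_pos: [0.5685, 0.0487, 0.1575]
tool_rot: [0.752, 0.66, 0.001, 0.001]
force: [-0.2, -0.6, 7.6]
finger_gap: -0.003
```

play_rows(
  steps=[
    [[0,0.0001,0.0012,0,0,0],[0,0.0001,0.0012,0,0,0]],
  ],
)

```text
t: 26.9
tcp_pos: [0.569, 0.0487, 0.1552]
tool_rot: [0.752, 0.66, 0.001, 0.001]
force: [-1.5, -0.5, 6.9]
finger_gap: 0.005
```

play_rows(
  steps=[
    [[0,0.0001,0.001,0,0,0],[0,0.0001,0.001,0,0,0]],
  ],
)

```text
t: 27.15
tcp_pos: [0.5693, 0.0486, 0.1533]
tool_rot: [0.752, 0.66, 0.001, 0.001]
force: [-0.8, 0.6, 8.9]
finger_gap: -0.0
```

play_rows(
  steps=[
    [[0,0.0001,0.001,0,0,0]],
  ],
)

```text
t: 27.28
tcp_pos: [0.5695, 0.0486, 0.1524]
tool_rot: [0.752, 0.66, 0.001, 0.001]
force: [-2.0, -0.7, 11.5]
finger_gap: -0.001
```

play_rows(
  steps=[
    [[0,0.0001,0.001,0,0,0]],
  ],
)

```text
t: 27.4
tcp_pos: [0.5696, 0.0486, 0.1517]
tool_rot: [0.752, 0.66, 0.001, 0.001]
force: [-0.9, 0.5, 10.6]
finger_gap: -0.001
```

play_rows(
  steps=[
    [[0,0.0001,0.001,0,0,0]],
  ],
)

```text
t: 27.52
tcp_pos: [0.5697, 0.0486, 0.1508]
tool_rot: [0.752, 0.66, 0.001, 0.001]
force: [-2.1, 0.6, 12.7]
finger_gap: -0.002
```

play_rows(
  steps=[
    [[0,0.0001,0.0008,0,0,0]],
  ],
)

```text
t: 27.65
tcp_pos: [0.5698, 0.0486, 0.1504]
tool_rot: [0.752, 0.66, 0.001, 0.001]
force: [-2.2, -0.7, 15.2]
finger_gap: -0.0
```

The force has risen to 15 N. Before pressing further I'll check with the camera how far the cartridge has gone.

Run:
```python
from h import *
s=manip.sense(); print(s["t"],s["tcp_pos"].round(4),s["force"].round(1),s["ft_torque"].round(2))
p=manip.snapshot("wrist"); i=p["img"][:,:,::-1].copy(); cv2.imwrite("pics/wrist15.png",i)
cv2.imwrite("pics/crop15.png",cv2.resize(i[110:290,50:350],None,fx=2.6,fy=2.6,interpolation=cv2.INTER_CUBIC))
s=manip.sense(); print(s["t"],s["tcp_pos"].round(4),s["force"].round(1))
for th in(0,.05,.1): print(th,[proj(p,bar(th,k)).round(1) for k in(-.04,0,.04)])
```

```text
27.65 [0.5698 0.0486 0.1504] [-2.2 -0.7 15.2] [-0.02  0.49  0.04]
27.7 [0.5698 0.0486 0.1505] [-2.  -0.9 13.7]
0 [array([317.3, 309.3]), array([317.3, 249.3]), array([317.2, 180. ])]
0.05 [array([317.1, 317. ]), array([317. , 255.3]), array([316.9, 183.7])]
0.1 [array([316.2, 325.2]), array([316. , 261.8]), array([315.8, 187.7])]
```

View pics/crop15.png

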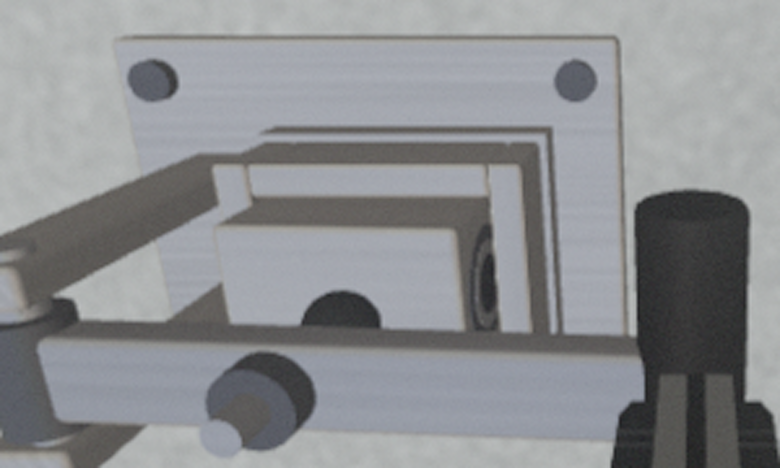

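View pics/wrist15.png

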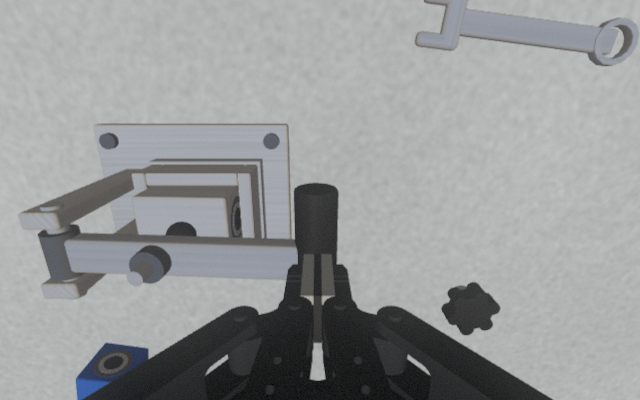

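Run:
```python
from h import *
p=manip.snapshot("wrist")
C=np.array([.4848,.0596,0]); f=2.6
def px(a): return ((a[0]+.5)/f-.5+50,(a[1]+.5)/f-.5+110)
def on(a,uu):
    q,d=ray(p,px(a)); s=(uu-(q-C)@u)/(d@u); X=q+s*d; return (X-C)@o, X[2]
def pj(oo,uu,z): 
    q=proj(p,C+oo*o+uu*u+z*up); return ((q-[50,110]+.5)*f-.5).round(0)
print("cart top corners out,z:",on((458,229),.022),on((217,227),.022))
print("pocket inner corner:",on((489,165),.0232),on((249,165),.0232))
for z in (.073,.075,.077,.079): print(z,pj(.03,.022,z),pj(-.03,.022,z))
print("pocket pred",pj(.0312,.0232,.054),pj(-.0312,.0232,.054),"plate",pj(.062,.06,.012),pj(-.088,.06,.012), "posts top", pj(-.048,.026,.113),pj(-.048,-.016,.113))
```

```text
cart top corners out,z: (np.float64(0.029276845286239524), np.float64(0.07944815939764496)) (np.float64(-0.028188406115201865), np.float64(0.07763218542485584))
pocket inner corner: (np.float64(0.023580174015751187), np.float64(0.022047311145732273)) (np.float64(-0.04813137328054987), np.float64(0.021600342160249086))
0.073 [468. 221.] [220. 221.]
0.075 [466. 223.] [215. 224.]
0.077 [464. 226.] [211. 226.]
0.079 [462. 228.] [206. 229.]
pocket pred [490. 194.] [252. 195.] plate [617.  35.] [108.  36.] posts top [ 16. 264.] [ 68. 450.]
```

The cartridge top reads about 78 mm, so roughly 7 of 10 mm down and not yet home. I'll continue in fine steps, keeping well under 24 N.

play_rows(
  steps=[
    [[0,0,0.0005,0,0,0],[0,0,0,0,0,0]],
  ],
)

```text
t: 28.0
tcp_pos: [0.5698, 0.0486, 0.1498]
tool_rot: [0.752, 0.66, 0.001, 0.001]
force: [-0.4, -0.9, 7.9]
finger_gap: -0.001
```

Run:
```python
from h import *
for k in range(3):
    manip.snapshot("scene"); s=manip.sense(); print(s["t"],s["tcp_pos"].round(5),s["force"].round(1))
```

```text
28.05 [0.5698  0.04861 0.14955] [-1.3 -1.2  9. ]
28.1 [0.56982 0.04859 0.14944] [-0.5  0.1  8.9]
28.15 [0.56984 0.0486  0.14935] [-0.6 -0.3  9.2]
```

The force dropped and the bar moved on, so that was friction, not the bottom. Continuing slowly.

play_rows(
  steps=[
    [[0,0,0.0006,0,0,0],[0,0,0.0004,0,0,0]],
  ],
)

```text
t: 28.4
tcp_pos: [0.5699, 0.0486, 0.1488]
tool_rot: [0.752, 0.66, 0.001, 0.001]
force: [-2.9, -0.2, 12.6]
finger_gap: -0.004
```

play_rows(
  steps=[
    [[0,0,0.0006,0,0,0],[0,0,0.0004,0,0,0]],
  ],
)

```text
t: 28.65
tcp_pos: [0.57, 0.0485, 0.1484]
tool_rot: [0.752, 0.66, 0.001, 0.001]
force: [-2.6, 0.1, 16.4]
finger_gap: -0.001
```

play_rows(
  steps=[
    [[0,0,0.0006,0,0,0],[0,0,0.0004,0,0,0]],
  ],
)

```text
t: 28.9
tcp_pos: [0.5701, 0.0486, 0.148]
tool_rot: [0.752, 0.66, 0.001, 0.002]
force: [-2.5, -0.3, 20.8]
finger_gap: -0.002
```

play_rows(
  steps=[
    [[0,0,0.0006,0,0,0],[0,0,0.0004,0,0,0]],
  ],
)

```text
t: 29.15
tcp_pos: [0.5701, 0.0486, 0.1476]
tool_rot: [0.751, 0.66, 0.001, 0.002]
force: [-3.9, -0.2, 24.9]
finger_gap: 0.0
```

That is a steep rise, about 10 N/mm: it has bottomed. Backing off at once.

play_rows(
  steps=[
    [[0,0,-0.002,0,0,0],[0,0,-0.002,0,0,0]],
  ],
)

```text
t: 29.4
tcp_pos: [0.5698, 0.0486, 0.1491]
tool_rot: [0.752, 0.66, 0.001, 0.001]
force: [1.0, -0.6, 0.7]
finger_gap: 0.001
```

Run:
```python
from h import *
s=manip.sense(); print(s["t"],s["tcp_pos"].round(4),s["force"].round(1))
p=manip.snapshot("wrist"); i=p["img"][:,:,::-1].copy()
cv2.imwrite("pics/crop16.png",cv2.resize(i[110:290,50:350],None,fx=2.6,fy=2.6,interpolation=cv2.INTER_CUBIC))
C=np.array([.4848,.0596,0]); f=2.6
def pj(oo,uu,z): 
    q=proj(p,C+oo*o+uu*u+z*up); return ((q-[50,110]+.5)*f-.5).round(0)
for z in (.073,.075,.077,.079): print(z,pj(.03,.022,z),pj(-.03,.022,z))
print("pocket pred",pj(.0312,.0232,.054),pj(-.0312,.0232,.054))
```

```text
29.4 [0.5698 0.0486 0.1491] [ 1.  -0.6  0.7]
0.073 [466. 222.] [216. 223.]
0.075 [464. 225.] [212. 225.]
0.077 [462. 228.] [207. 228.]
0.079 [460. 230.] [203. 231.]
pocket pred [489. 196.] [250. 196.]
```

View pics/crop16.png

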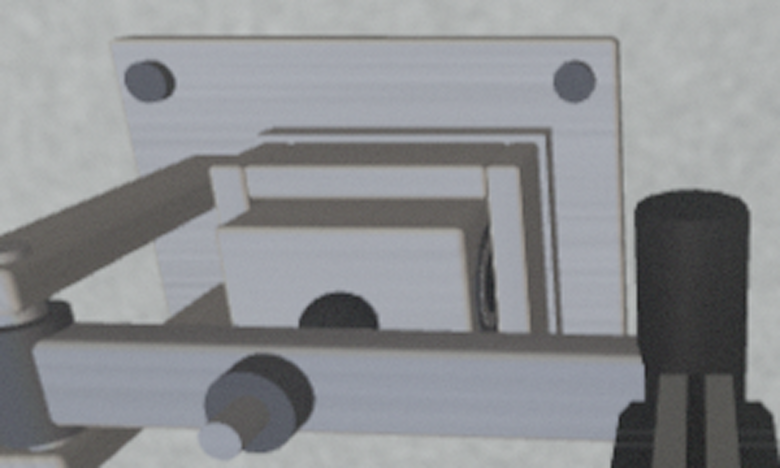

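Steep stop felt at TCP z≈0.148. From first contact (≈0.172), that is about 9.6 mm of spindle travel, so home. I'll lift off and verify from a clear viewpoint.

play_rows(
  steps=[
    [[0,0,-0.01,0,0,0],[0,0,-0.03,0,0,0],[0,0,-0.03,0,0,0],[0,0,0,0,0,0]],
  ],
)

```text
t: 29.95
tcp_pos: [0.57, 0.0487, 0.2196]
tool_rot: [0.752, 0.66, 0.002, 0.002]
force: [0.7, -0.2, -0.5]
finger_gap: -0.002
```

Run:
```python
from h import *
# viewpoint: camera left of cradle, tool tilted about out-axis so that camera looks to the right (-u) more level
def roll(b):
    Q=R.from_rotvec(o*np.radians(b))*tilt(0); return Q
t,r=pose()
for b in(-35,35):
    Q=roll(b); M=Q.as_matrix(); 
    cam=M@np.array([.085,0,-.118]); look=M@np.array([-np.sin(.333),0,np.cos(.333)]); print(b,cam.round(3),look.round(3), "tip",M[:,2].round(2))
```

```text
-35 [0.018 0.136 0.048] [-0.105 -0.803 -0.587] tip [-0.07 -0.57 -0.82]
35 [0.    0.002 0.145] [ 0.036  0.272 -0.962] tip [ 0.07  0.57 -0.82]
```

Run:
```python
from h import *
Q=R.from_rotvec(o*np.radians(-35))*tilt(0); C=np.array([.4848,.0596,0])
P=C+.114*u+.187*up
rows([(C+.06*u+.05*o+.25*up,tilt(0),3),(P,Q,6)])
```

```text
[[[0.0199,-0.0119,-0.0102,0.1,-0,-0],[0.0199,-0.012,-0.0101,0.1,-0,-0],[0.02,-0.0119,-0.0101,0.1,-0,-0],[0.009,-0.0083,0.0105,-0,-5.8,0],[0.01,-0.0083,0.0095,-0,-5.8,0],[0.0109,-0.0083,0.0085,-0,-5.9,0],[0.0117,-0.0084,0.0073,-0,-5.8,0],[0.0124,-0.0083,0.0061,-0,-5.9,0],[0.0131,-0.0084,0.0048,-0,-5.8,0]]]
max 0.02 5.9 end [0.4996 0.1727 0.187 ] [ 0.7167  0.6292 -0.2262  0.198 ]
```

play_rows(
  steps=[
    [[0.02,-0.012,-0.0102,0,0,0],[0.02,-0.012,-0.0101,0,0,0],[0.02,-0.012,-0.0101,0,0,0],[0.009,-0.0083,0.0105,0,-5.8,0],[0.01,-0.0083,0.0095,0,-5.8,0],[0.011,-0.0083,0.0085,0,-5.9,0],[0.0117,-0.0084,0.0073,0,-5.8,0],[0.0124,-0.0083,0.006,0,-5.9,0],[0.013,-0.0084,0.0048,0,-5.8,0],[0,0,0,0,0,0]],
  ],
)

```text
t: 31.2
tcp_pos: [0.4958, 0.1749, 0.1827]
tool_rot: [0.715, 0.631, -0.228, 0.197]
force: [0.2, 0.2, 0.8]
finger_gap: -0.002
```

Run:
```python
from h import *
s=manip.sense(); print(s["t"],s["tcp_pos"].round(4),s["tool_rot"].round(4),s["force"].round(1))
p=manip.snapshot("wrist"); i=p["img"][:,:,::-1].copy(); cv2.imwrite("pics/wrist17.png",i)
```

```text
31.2 [0.4958 0.1749 0.1827] [ 0.7148  0.631  -0.2281  0.1973] [0.2 0.2 0.8]
```

View pics/wrist17.png

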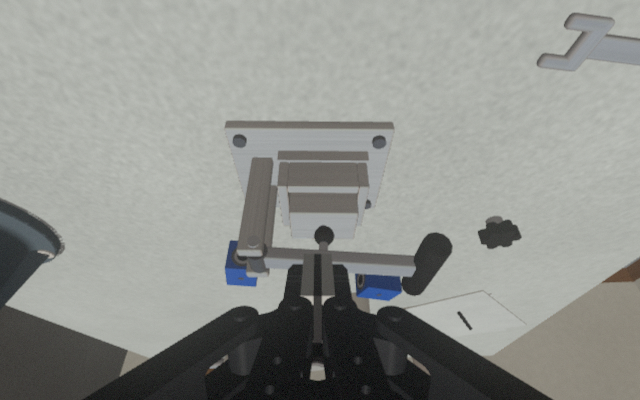

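Run:
```python
from h import *
p=manip.snapshot("wrist"); i=p["img"][:,:,::-1].copy(); x0,y0,f=260,140,6
cv2.imwrite("pics/crop17.png",cv2.resize(i[y0:y0+105,x0:x0+125],None,fx=f,fy=f,interpolation=cv2.INTER_CUBIC)[:600])
C=np.array([.4848,.0596,0])
def pj(oo,uu,z):
    q=proj(p,C+oo*o+uu*u+z*up); return ((q-[x0,y0]+.5)*f-.5).round(0).tolist()
for z in (.073,.075,.077,.079): print(z,pj(.03,.022,z),pj(-.03,.022,z))
print("wall outer top",pj(.0402,.0322,.054),pj(-.0402,.0322,.054),"inner",pj(.0312,.0232,.054),pj(-.0312,.0232,.054))
```

```text
0.073 [585.0, 417.0] [164.0, 415.0]
0.075 [586.0, 428.0] [163.0, 427.0]
0.077 [587.0, 440.0] [162.0, 438.0]
0.079 [588.0, 452.0] [161.0, 450.0]
wall outer top [654.0, 268.0] [96.0, 266.0] inner [585.0, 307.0] [163.0, 305.0]
```

View pics/crop17.png

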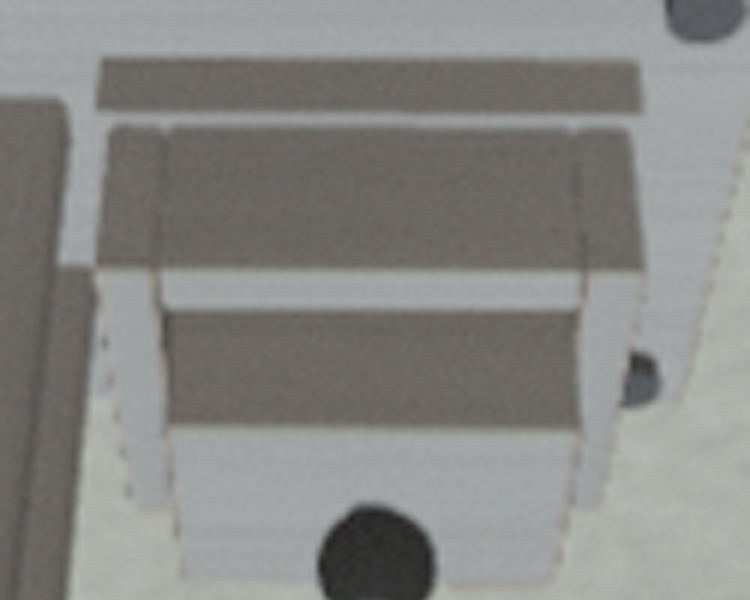

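The side view shows the cartridge's top edge at crop row 427-430 at both ends. A level cartridge with its top at 75.0 mm predicts row 427-428, so it is home and upright. The wall edges also match the prediction within 1-4 crop px. The robot touches nothing, so I'm handing in.

Run:
```python
from h import *
p=manip.snapshot("scene")
for l in("sleeve","star_knob","wrench"):
    r=manip.pinpoint(l,p); print(l,np.round(r[0]["point"],1) if r else None, at(p,r[0]["point"],0).round(3) if r else None)
s=manip.sense(); print(s["t"],s["force"].round(1),np.abs(s["qd"]).max())
print(manip.sign_off())
```

```text
sleeve [232.2 186.6] [ 0.5   -0.326  0.   ]
star_knob [293.8 282.4] [ 0.696 -0.069  0.   ]
wrench [389.  335.3] [0.734 0.15  0.   ]
31.5 [-0.2 -0.1 -0.2] 0.003649427968971934
the job is handed in; nothing more can be done
None
```

The cartridge is home in the pocket, driven there by the clamp, and the job was handed in at t = 31.5 s (limit 72 s). No verdict was reported.

**What I did**
- I took the grey cartridge, not the blue look-alikes, and lowered it into the pocket. It first touched the seat at the expected height, pressed with at most about 8 N, and I released it.
- I gripped the bar beside the arm, swung the clamp over to about 0.59 rad and let go. Then I pressed the centre of the bar with closed fingertips. The spindle met the cartridge at about 0.22 rad, and the seat slid at about 7 N.
- I stopped at a steep rise of about 10 N/mm, backed off and lifted clear.

**Last checks**
- **Cartridge:** the side view puts its top at about 75 mm at both ends, so the underside is at about 30 mm and it stands level.
- **Clamp:** down, at about 0.05 rad.
- **Sleeve, knob and wrench:** within about 5 mm of their first measured positions, which is measurement noise.
- **Robot:** at rest, with about zero force on the tool.

**What did not go cleanly**
- **Pressing force:** the force rose to about 15 N at the bar around 7 mm down, then fell as the cartridge slid on, so that was friction and not the bottom. At the true bottom I had several steps queued and the last one reached 24.9 N, slightly over the 24 N guide. I estimate about 58 N at the spindle against the 60 N limit, so that margin is thin.
- **Earlier camera reading:** a coarser view taken just after pressing suggested the outer end was about 2 mm high. The clearer side view did not confirm it.

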